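# Clamp a wooden site-model block in a one-hand bar clamp

### The arm

A 6-joint arm with a two-finger parallel gripper is mounted at the origin on the work surface. World frame = base frame: x ahead of the robot, y to its left, z up, the work surface at z = 0. Lengths are in m, angles in degrees, forces in N, time in s.
With the tool pointing down it reaches from about 0.4 to 0.825 m from the base axis. Payload 7 kg.
Tool frame: the origin (TCP) lies between the finger pads; the fingertips stand 19 mm ahead of it and the grasp point (between the pads) is the TCP; x points along the fingers, y is the direction in which the jaws open and shut, and the axes are right-handed (so a half turn about x gives the same grasp; the last joint's range is limited). The gripper opens to 88 mm and grips with 3 to 60 N. Pads are 19 mm wide; open, the fingers measure 130 mm over their backs; the gripper's body (78 mm by 193 mm) begins 47 mm behind the grasp point.
Start: joints at [-53.623, 20.546, 0.682, 0, -70.136, -16.507], TCP at [0.229, -0.635, 0.207] pointing down, gripper open.
Joint ranges: [-176.03, 176.03], [-82.01, 121.73], [-58.28, 71.71], [-173.87, 95.51], [-174.79, -0.11], [-173.66, 173.66]. Speed limits (degrees/s): [136.94, 136.94, 172.46, 180, 180, 180].

### API

Orientations are given as [roll, pitch, yaw] about the fixed x, y, z axes, in that order (R = Rz(yaw) Ry(pitch) Rx(roll)).
In Python, from plant import r gives the robot as it stands.
- The arm moves only by the tool send_rows, never from a script. Its argument "plan" is a list of rows, each a list of 2 entries, a list of its own where there are three numbers: the shift along the tool's x, y, z scaled (see below), then the turn, a rotation vector about the tool's x, y, z scaled (see below). A call has exactly 5 rows; each row is the pose to reach, as a shift and turn from the pose measured when the call began, along the tool's axes at that moment; what a row does not reach only later rows make up. The controller multiplies each number of a shift by 0.15 m and each number of a turn by pi/4 rad. A row lasts 1/10 s, in which the tool goes at most 50 mm and 8.59 degrees, less where a joint would pass 70% of its speed; a pose out of reach is approached as far as the arm can. A call with a number of a shift or a turn outside -1 to 1 is refused whole. A call with a gripper value outside its range is refused whole. "jaw" is the opening, from -1 (shut) to 1 (fully open), so that 0 is half open, set as the call begins (left out, the last holds). The fingers move at their own pace and stop on an object; "force" is the grip in N (left out, the last holds). Time passes only in rows, so rows that repeat a pose let the fingers close, or fill a call up. It gives the time, the measured TCP pose, the force and the opening at its end, in the units of the state.
- r.get_state(): the state, without advancing time (a new reading comes with each control period).
- r.capture(name): name is "scene" or "top"; returns a dict with "color" (400x640x3 uint8, red, green, blue), "range_z" (400x640 float32, m along the optical axis (not along the pixel's ray), 0 where there is no reading), "mtx" (3x3 intrinsics, pixels), "pose" (4x4, takes a point from camera to world coordinates). Camera axes: x right, y down, z forward; pixel columns grow to the right and rows downward; lengths in m; the calibration is good to about 2 mm. A picture is of the moment at which its call begins.
- r.close_job(): hands the job in, once; it reports no verdict.
Trained networks look in a picture, given as the dict that the camera call returned (one of the last four; its "shot" number tells which), for a name from the list of things; names that differ only in an ending like _2 or _b are one class to them, and where a whole thing is asked for, a point or a joint stands for the part that bears it (a point fixed in the world has none). Each returns a list of dicts, best first, with "score" (0 to 1); they miss things now and then, are a little off and sometimes report something else, mostly with a low value. They report only what shows in the picture. A call takes as long as a camera call.
- r.find_in(picture, target): "uv" ([column, row] in pixels, amid what is visible of it).
- r.trace(picture, target): "mask" (400x640 bool, what is visible of it) and "uv" ([column, row] in pixels, amid what is visible of it).
The state is a dict: "time_s": time; "joints": joint angles; "qd": joint speeds; "joint_torque": joint torques, N m; "tcp_pos": TCP position; "eef_rot": TCP orientation; "contact_force": force on the tool from outside, world axes, zero at the start; "moment": the same for the moment, N m; "gripper_width": finger opening in m.
Only numpy, scipy, OpenCV 4.12 (cv2) and the standard library are available. Lean on these libraries where they do the work, as an engineer would, in place of code of your own. Each camera call takes 0.05 s, during which the arm holds its last target. There are 200 camera calls.

### The job

Stand the red-roofed model block upright in the bench clamp, its narrow way between the cork jaws, and let go of it; then squeeze the orange trigger again and again until the sliding jaw holds the block firmly against the fixed jaw. Stop when the trigger turns clearly stiff, since the soft wood must not be crushed, let the trigger spring back, drive the jaw only with the trigger, and leave the other things on the table where they are.

Things in the scene. Friction and masses are not known exactly. Their poses are not given: they have to be found in the camera images.
- clamp: Blue one-hand bar clamp fixed to the table on a 90 x 270 x 12 mm plywood base. Origin on the table under the bar; +y along the bar from the housing to the fixed jaw, -x to the side where grip and trigger stick out, z up. Fixed jaw: 52 mm wide, 76 mm high, cork face at y 140 to 148 mm (see bed). Housing y -55 to 25 mm, x +-26 mm, 72 mm high. The bar behind it reaches back to y -133 mm, 52 mm high.
- bed (a point): Point on top of the base, 12 mm above the table, where the centre of the block's underside lies when the block stands centred and touches the fixed jaw, whose face is 20 mm away in +y. Axes as the clamp's.
- pad_face (a point): Centre of the sliding jaw's cork face (46 x 50 mm, 40 mm above the table), looking to clamp +y. Jaw opening 54 to 78 mm at the start. A full squeeze moves it 5 mm (one tooth of the ratchet, the first one perhaps less) in +y; it stays where it is left and the trigger cannot move it back. Its pad is stiffly sprung: once it touches the block, 1 mm more is a firm hold and 2 to 3 mm crush it.
- trigger (a joint): Squeeze of the trigger, rad: 0 let go (it springs back by itself), 0.44 fully squeezed at a hard stop. The first part of a squeeze, up to 0.25, may be idle. The stop feels stiff too, but stiffness there does not mean that the block is held: only stiffness felt before the stop, below 0.435, does.
- trigger_press (a point): On the orange trigger (10 mm thick, 24 to 66 mm above the table): middle of its clamp +y face, 66 mm from its pivot, 19 mm from its free end, 45 mm up; a squeeze moves it 29 mm to clamp -y. A steady push here of 5 to 10 N moves the free jaw; on the block each newton more adds 3.5 N of clamping. 12 to 14 N make a firm hold (20 N of clamping; it needs 12 N), over 16 N crush it (32 N).
- grip_back (a point): Back (clamp -y face) of the fixed black grip, across from trigger_press, 45 mm up. The grip is 18 mm thick, 20 to 70 mm above the table. Grip and trigger together are 64 mm across here when let go, 35 mm squeezed: they can be pinched between two fingers from above, or the trigger pushed alone, the clamp being fixed.
- block: The block to clamp: light wooden model building, 46 (x) x 40 (y) x 60 mm (z) with dark floor lines and a smaller red roof plate 6 mm high on top; 80 g; origin at the centre of the underside, z up. Its 40 mm way (y) goes between the jaws.
- tower: Bystander: round brown model tower 40 mm wide, 86 mm high, origin at its foot.
- hall: Bystander: low wooden model hall with a blue roof, 60 x 36 x 40 mm, origin at its foot.
- tumbler: Bystander: glass tumbler 70 mm wide, 95 mm high, origin at its foot.
- tape: Bystander: roll of clear tape lying flat, 90 mm wide, 20 mm high, origin at its underside.
- marker_a: Bystander: orange marker 130 x 12 x 12 mm lying along its x, origin under its middle.
- marker_b: Bystander: green marker, same shape.
- notes: Bystander: yellow note pad 76 x 76 x 20 mm, origin at its underside.

How it is judged (in metres and radians):
On the way, in this order (a step that is already met when the one before it is completed fails the run):
1. the block stands upright between the jaws, let go and not yet gripped (x of block in the frame of bed between -0.012 and 0.012 m and y of block in the frame of bed between -0.028 and 0.004 m and z of block in the frame of bed between -0.004 and 0.004 m and angle between block's own z axis and vertical below 0.08 rad and contact force between each of the arm, the fingers and block below 0.3 N and contact force between jaw and block below 3 N), for 0.2 s.
2. the sliding jaw presses the block firmly against the fixed jaw (x of block in the frame of bed between -0.012 and 0.012 m and y of block in the frame of bed between -0.004 and 0.004 m and z of block in the frame of bed between -0.004 and 0.004 m and angle between block's own z axis and vertical below 0.08 rad and contact force between jaw and block above 12 N), for 0.2 s.
At the end, for the whole second after the job is handed in: The block stands upright on the clamp's base (tilt under 0.08 rad), 40 mm way between the jaws (square within 0.1 rad), within 4 mm of the fixed jaw and 12 mm of centre; the sliding jaw presses it with over 12 N, the trigger is let go (under 0.08 rad), all at rest (all of step 2 and angle between the x axis of block and the x axis of clamp, either way round below 0.1 rad and value of joint trigger below 0.08 rad and linear speed of block below 0.01 m/s); the robot touches nothing.
It fails at once if the block is crushed: clamped with more than 32 N (contact force between jaw and block above 32 N).
It fails at once if the robot pushes the sliding jaw itself with more than 5 N (contact force between any of the arm, the fingers and jaw above 5 N).
It fails at once if another thing on the table is shifted by more than 30 mm (distance of any of tumbler, tower, hall, tape, marker_a, marker_b, notes from where it was at the start of the episode above 0.03 m).
It also fails if it takes over 72 s, if anything falls off the work surface, if the arm or the gripper's body presses on something with over 40 N, if the wrist force passes 120 N, or if a joint passes its speed limit or range.

## Working session

There is one attempt and no reset: what is moved stays moved. The work goes in short steps, Python scripts to look and compute and a tool call to move; the robot and the scene stay as the last step left them, time stands still between calls to the robot, and variables do not carry over. Pictures are saved under pics/ and viewed, about 8 in all and at most 12, crops included, and the job is handed in when it is done.

Besides the shell and the picture viewer there is one more tool, called after ">>>" as name(argument=value, ...) on one line, values as JSON. send_rows: Moves the arm, as the interface text tells. Its arguments: {"type":"object","properties":{"plan":{"type":"array"},"jaw":{"type":"number"},"force":{"type":"number"}},"required":["plan"]}

```bash
ls; mkdir -p pics
cat > h.py <<'E'
from plant import r
import numpy as np, cv2
from scipy.spatial.transform import Rotation as R
def cloud(p):
    z=p["range_z"];K=p["mtx"];v,u=np.mgrid[:400,:640]
    c=np.stack([(u-K[0,2])/K[0,0]*z,(v-K[1,2])/K[1,1]*z,z],-1)
    w=c@p["pose"][:3,:3].T+p["pose"][:3,3]; w[z==0]=np.nan
    return w
def save(p,n): cv2.imwrite("pics/"+n,p["color"][...,::-1])
E
python3 - <<'E'
from h import *
s=r.get_state();print(s)
a=r.capture("scene");b=r.capture("top")
im=np.vstack([a["color"],b["color"]]);cv2.imwrite("pics/a.png",cv2.resize(im[...,::-1],(480,600)))
save(a,"s0.png");save(b,"t0.png");np.savez("p0.npz",a=cloud(a),b=cloud(b))
print(b["pose"],a["pose"])
for n in ["clamp","block","trigger","trigger_press","pad_face","grip_back","tower","hall","tumbler","tape","marker_a","notes"]:
  for nm,p in (("s",a),("t",b)):
    w=cloud(p)
    for d in r.trace(p,n)[:2]:
        m=d["mask"];q=w[m];print(nm,n,round(d["score"],2),np.round(d["uv"]),m.sum(),np.round(np.nanmedian(q,0),3),np.round(np.nanpercentile(q,[2,98],axis=0),3).tolist())
E
```

```text
pics
{'time_s': 0.0, 'joints': array([-5.36247172e+01,  2.05902325e+01,  6.31497281e-01, -2.09338851e-02,
       -7.01373753e+01, -1.65060216e+01]), 'qd': array([ 0.02871873,  0.0031326 , -0.00076439,  0.05071621,  0.05375528,
       -0.034814  ]), 'joint_torque': array([ 8.41993005e-04, -5.82717955e+01,  2.93066114e+01,  6.99734107e+00,
        6.89045613e-03, -2.41413736e-04]), 'tcp_pos': array([ 0.22918425, -0.63430966,  0.20621646]), 'eef_rot': array([ 94.93595335,  89.90189482, 114.79808547]), 'contact_force': array([-1.14957899,  0.09631951, -0.0816505 ]), 'moment': array([0.06736528, 0.0221093 , 0.00764397]), 'gripper_width': 0.0874311488224638}
[[-0.00457687 -0.98277762  0.18473549  0.37160841]
 [-0.99977053  0.00836318  0.01972185  0.02154728]
 [-0.02092717 -0.18460283 -0.98259038  1.236755  ]
 [ 0.          0.          0.          1.        ]] [[-0.24623131  0.70318762 -0.66700623  1.2509575 ]
 [ 0.96909389  0.16792338 -0.18071738  0.2022452 ]
 [-0.01507229 -0.69088994 -0.72280282  0.81519411]
 [ 0.          0.          0.          1.        ]]
s clamp 0.59 [350. 217.] 3361
[... 2537 characters left out ...]
 0.024]]
t tape 0.74 [426. 173.] 428 [ 0.655 -0.231  0.038] [[0.628, -0.252, 0.008], [0.687, -0.214, 0.046]]
s marker_a 0.58 [439. 183.] 193 [0.38  0.338 0.01 ] [[0.37, 0.28, 0.001], [0.388, 0.393, 0.014]]
s marker_a 0.58 [350. 280.] 257 [0.77  0.143 0.011] [[0.69, 0.137, 0.003], [0.829, 0.149, 0.014]]
t marker_a 0.8 [182. 291.] 276 [0.378 0.343 0.012] [[0.368, 0.275, 0.007], [0.386, 0.413, 0.017]]
t marker_a 0.61 [269. 132.] 335 [0.759 0.139 0.011] [[0.69, 0.132, -0.002], [0.82, 0.148, 0.017]]
s notes 0.84 [252. 256.] 763 [ 0.771 -0.107  0.019] [[0.728, -0.15, 0.003], [0.803, -0.068, 0.022]]
t notes 0.69 [375. 134.] 952 [ 0.764 -0.117  0.021] [[0.722, -0.156, 0.007], [0.807, -0.078, 0.026]]
```

Run:
```python
from h import *
t=cv2.imread("pics/t0.png");s=cv2.imread("pics/s0.png")
c1=cv2.resize(t[150:300,210:350],None,fx=4,fy=4,interpolation=cv2.INTER_CUBIC)
c2=cv2.resize(t[230:310,410:490],(240,240),interpolation=cv2.INTER_CUBIC)
c3=cv2.resize(s[125:205,205:285],(240,240),interpolation=cv2.INTER_CUBIC)
o=np.zeros((600,800,3),np.uint8);o[:,:560]=c1;o[:240,560:]=c2;o[240:480,560:]=c3
cv2.imwrite("pics/b.png",o)
z=np.load("p0.npz");
# height-sliced rectangles
for k in "ab":
    w=z[k].reshape(-1,3)
    def rect(n,lo,hi,x0,x1,y0,y1):
        q=w[(w[:,2]>lo)&(w[:,2]<hi)&(w[:,0]>x0)&(w[:,0]<x1)&(w[:,1]>y0)&(w[:,1]<y1)]
        if len(q)<5: print(k,n,len(q));return
        print(k,n,len(q),np.round(np.median(q,0),3),[np.round(v,4) for v in cv2.minAreaRect(q[:,:2].astype(np.float32)*1000)])
    rect("base",.007,.018,.5,.7,-.06,.26)
    rect("fixjaw",.066,.085,.55,.66,.18,.27)
    rect("housing",.064,.085,.54,.66,-.01,.1)
    rect("pad",.055,.085,.56,.66,.12,.17)
    rect("triggrip",.055,.085,.44,.545,.02,.15)
    rect("roof",.0635,.075,.38,.47,-.33,-.24)
    rect("blocktop",.055,.0625,.38,.47,-.33,-.24)
    rect("blockall",.03,.075,.38,.47,-.33,-.24)
```

```text
a base 1517 [0.609 0.158 0.011] [array([616.3906, 112.1802]), array([269.3133, 149.9139]), np.float64(77.7556)]
a fixjaw 126 [0.617 0.231 0.075] [array([613.2691, 230.6653]), array([18.9458, 54.8967]), np.float64(78.2471)]
a housing 476 [0.579 0.067 0.071] [array([570.0112,  66.0844]), array([78.1733, 68.4461]), np.float64(79.1887)]
a pad 132 [0.597 0.141 0.064] [array([594.5012, 142.0575]), array([27.5878, 46.7801]), np.float64(77.3531)]
a triggrip 293 [0.503 0.064 0.068] [array([502.0275,  76.9805]), array([65.693 , 99.6813]), np.float64(75.9371)]
a roof 68 [ 0.427 -0.28   0.065] [array([ 427.319 , -280.6501]), array([32.5035, 37.5412]), np.float64(68.1682)]
a blocktop 60 [ 0.438 -0.27   0.058] [array([ 424.8888, -279.6711]), array([40.1106, 47.8782]), np.float64(67.7274)]
a blockall 252 [ 0.437 -0.273  0.057] [array([ 426.5801, -278.0068]), array([41.5969, 51.2053]), np.float64(63.9931)]
b base 2377 [0.587 0.14  0.013] [array([600.4586,  98.5752]), array([199.5719, 316.5833]), np.float64(0.8326)]
b fixjaw 189 [0.612 0.226 0.075] [array([612.3492, 226.0721]), array([20.5675, 51.3775]), np.float64(77.4305)]
b housing 821 [0.574 0.062 0.073] [array([570.1058,  62.1565]), array([80.2978, 65.9453]), np.float64(79.2097)]
b pad 191 [0.592 0.135 0.065] [array([592.726 , 135.8721]), array([31.3461, 46.1468]), np.float64(77.2895)]
b triggrip 584 [0.503 0.058 0.069] [array([500.7271,  71.9436]), array([ 65.6808, 105.078 ]), np.float64(75.6313)]
b roof 226 [ 0.424 -0.285  0.067] [array([ 424.3142, -284.8797]), array([37.4072, 41.8294]), np.float64(69.6658)]
b blocktop 121 [ 0.422 -0.277  0.06 ] [array([ 424.51  , -284.9509]), array([41.7924, 46.0645]), np.float64(69.8433)]
b blockall 446 [ 0.424 -0.28   0.064] [array([ 424.3622, -284.9182]), array([41.8065, 46.3445]), np.float64(69.77)]
```

View pics/b.png

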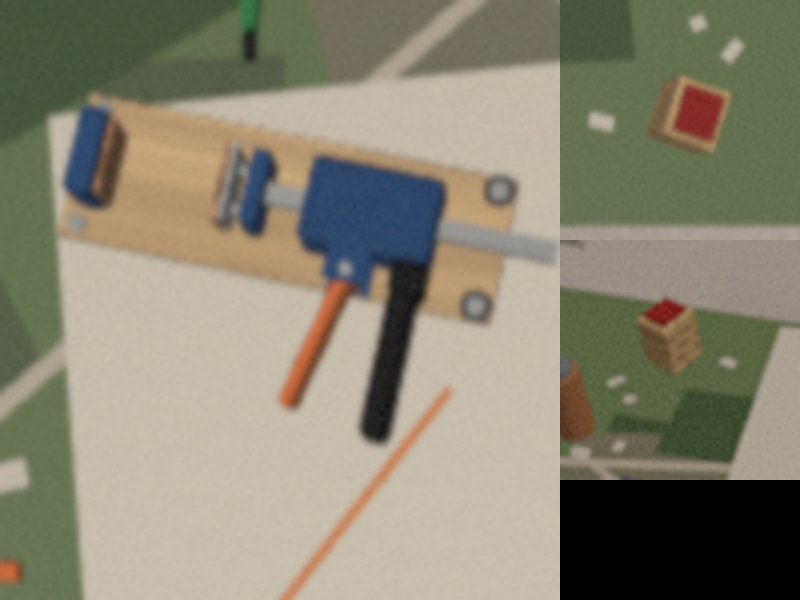

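View pics/a.png

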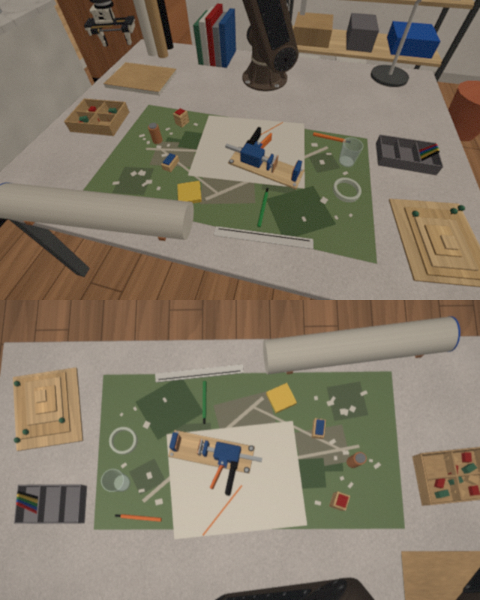

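Run:
```python
from h import *
z=np.load("p0.npz"); s=r.get_state()
M=R.from_euler("xyz",s["eef_rot"],degrees=True).as_matrix();print("tool axes cols\n",M.round(3))
def rect(w,n,lo,hi,x0,x1,y0,y1):
    w=w.reshape(-1,3);q=w[(w[:,2]>lo)&(w[:,2]<hi)&(w[:,0]>x0)&(w[:,0]<x1)&(w[:,1]>y0)&(w[:,1]<y1)]
    print(n,len(q),np.median(q[:,2]).round(4),[np.round(v,1) for v in cv2.minAreaRect(q[:,:2].astype(np.float32)*1000)])
for k in "ab":
    w=z[k]
    rect(w,k+" notes",.016,.03,.69,.85,-.18,-.04)
    rect(w,k+" hall",.036,.05,.6,.72,-.28,-.19)
    rect(w,k+" tape",.014,.03,.56,.7,.34,.47)
    q=w.reshape(-1,3);q=q[(abs(q[:,0]-.45)<.03)&(abs(q[:,1]+.1)<.05)];print("table z",np.nanmedian(q[:,2]).round(4))
    th=np.radians(-12.2);e=np.array([[np.cos(th),-np.sin(th)],[np.sin(th),np.cos(th)]])
    c=(w[...,:2]-[.580,.0753])@e; c=np.concatenate([c,w[...,2:]],-1).reshape(-1,3)*1000
    def rg(n,x0,x1,y0,y1,z0,z1):
        q=c[(c[:,0]>x0)&(c[:,0]<x1)&(c[:,1]>y0)&(c[:,1]<y1)&(c[:,2]>z0)&(c[:,2]<z1)]
        if len(q)>4: print(k,n,len(q),"x",np.percentile(q[:,0],[1,50,99]).round(1),"y",np.percentile(q[:,1],[1,50,99]).round(1),"z",np.percentile(q[:,2],[1,50,99]).round(1))
    rg("housing top (y-55..25)",-20,40,-70,40,68,80)
    rg("housing topmid x+-26",-60,60,-40,-20,68,80)
    rg("fixjaw top",-50,50,120,190,71,85)
    rg("fixjaw face",-20,20,120,150,25,66)
    rg("padface",-18,18,55,95,45,64)
    rg("pad top",-40,40,55,90,58,75)
    rg("rearbar",-30,30,-140,-70,40,60)
    rg("base x",-70,70,90,120,5,18)
    rg("trigger top",-130,-30,-20,45,58,75)
    # trigger centreline: yellow by x bins
    for x0 in (-115,-100,-85,-70,-55):
        rg("trig@%d"%x0,x0,x0+12,-25,50,60,75)
```

```text
tool axes cols
 [[-0.   -0.34  0.94]
 [ 0.    0.94  0.34]
 [-1.    0.   -0.  ]]
a notes 724 0.0191 [array([ 788.7, -102.7]), array([129.9,  75.8]), np.float64(24.1)]
a hall 134 0.0389 [array([ 660.4, -229.8]), array([26.4, 49.7]), np.float64(80.2)]
a tape 368 0.0191 [array([628. , 406.8]), array([88.8, 88.6]), np.float64(67.1)]
table z 0.0007
a housing top (y-55..25) 369 x [-19.5   4.1  25.6] y [-47.5  -9.9  28.3] z [68.1 71.2 74.5]
a housing topmid x+-26 135 x [-58.6  -5.9  25.6] y [-39.7 -31.6 -21. ] z [68.  71.2 74.7]
a fixjaw top 108 x [-26.4   0.1  25.5] y [151.8 160.5 168.3] z [71.8 75.2 78.9]
a fixjaw face 8 x [-17.4   6.   17.5] y [148.3 149.2 149.9] z [63.4 64.4 65.8]
a padface 61 x [-16.9   0.3  17.1] y [56.3 65.7 81.8] z [45.9 60.6 63.9]
a pad top 114 x [-23.    0.6  22.9] y [55.3 65.1 81.9] z [58.1 64.3 67.7]
a rearbar 99 x [-7.5  2.6  7. ] y [-120.6  -95.3  -71. ] z [40.7 50.3 53.6]
a base x 303 x [-44.8   4.   44.4] y [ 90.4 104.9 119.5] z [ 6.8 11.3 14.7]
a trigger top 114 x [-117.8  -64.8  -30.8] y [-14.4   6.4  17.6] z [58.5 66.6 74.4]
a trig@-115 13 x [-114.5 -108.4
[... 1015 characters left out ...]
 61.2 63.9]
b pad top 126 x [-23.2  -1.1  21.9] y [55.4 70.4 77.4] z [58.8 65.7 69.9]
b rearbar 139 x [-6.8 -1.4  5.6] y [-124.7  -98.7  -71. ] z [40.9 52.7 58. ]
b base x 455 x [-64.7  -1.8  53.2] y [ 90.3 105.1 119.7] z [ 5.4 12.5 17.4]
b trigger top 207 x [-118.5  -68.3  -30.6] y [-19.1   0.7  13. ] z [60.4 67.2 75. ]
b trig@-115 24 x [-114.7 -109.2 -103.4] y [ 3.5  7.7 14. ] z [62.  64.4 70. ]
b trig@-100 23 x [-99.1 -93.8 -88.4] y [ 0.3  5.2 10.8] z [61.6 64.8 68.4]
b trig@-85 22 x [-84.6 -78.7 -73.7] y [-3.5  1.7  6.8] z [60.5 67.  70. ]
b trig@-70 24 x [-69.2 -64.1 -58.3] y [-6.9 -2.2  3. ] z [61.  66.2 70.7]
b trig@-55 31 x [-54.9 -47.3 -43.8] y [-19.   -4.9   4.4] z [61.2 67.8 74.8]
```

```bash
cat >> h.py <<'E'
def nxt(pos,yaw,s=None):
    "scaled shift and turn from the measured pose to TCP pos, tool down, tool y at yaw deg"
    s=s or r.get_state(); M=R.from_euler("xyz",s["eef_rot"],degrees=True)
    a=np.radians(yaw); T=R.from_matrix(np.array([[0,np.cos(a),-np.sin(a)*-1],[0,np.sin(a),-np.cos(a)],[-1,0,0]]))
    return (M.inv().apply(np.array(pos)-s["tcp_pos"])/.15).round(3),((M.inv()*T).as_rotvec()/(np.pi/4)).round(3)
E
python3 -c "
from h import *
print(nxt([.425,-.283,.2],159.8))"
```

```text
(array([0.048, 1.762, 2.024]), array([-1.109, -0.   , -0.   ]))
```

>>> send_rows(plan=[[[0,0.33,0.33],[-0.19,0,0]],[[0,0.6,0.6],[-0.38,0,0]],[[0,0.8,0.9],[-0.57,0,0]],[[0,0.9,1],[-0.76,0,0]],[[0,0.9,1],[-0.95,0,0]]], jaw=1)

```text
time_s: 1.8
tcp_pos: [0.3268, -0.4531, 0.2079]
eef_rot: [-69.4, 89.9, -6.2]
contact_force: [-0.4, -1.2, 1.3]
gripper_width: 0.0876
```

```bash
python3 -c "
from h import *
print(r.get_state()['tcp_pos'],nxt([.425,-.283,.15],159.8))"
```

```text
[ 0.32683701 -0.45310395  0.20793982] (array([ 0.387, -0.073,  1.307]), array([-0.146,  0.001,  0.002]))
```

>>> send_rows(plan=[[[0.1,0,0.33],[-0.15,0,0]],[[0.2,0,0.66],[-0.15,0,0]],[[0.3,-0.05,0.9],[-0.15,0,0]],[[0.39,-0.07,1],[-0.15,0,0]],[[0.39,-0.07,1],[-0.15,0,0]]])

```text
time_s: 2.3
tcp_pos: [0.4042, -0.3218, 0.1481]
eef_rot: [40.3, 89.9, 110.5]
contact_force: [0.2, -0.2, 0.0]
gripper_width: 0.0876
```

```bash
cat > look.py <<'E'
from h import *
import sys
a=r.capture("scene");b=r.capture("top");s=r.get_state()
n=sys.argv[1];x,y,zz=map(float,sys.argv[2:5]);hw=int(sys.argv[5])
ims=[]
for k,p in (("a",a),("b",b)):
    P=np.linalg.inv(p["pose"])@[x,y,zz,1];u,v=(p["mtx"]@P[:3]/P[2])[:2];u,v=int(u),int(v);print(k,"crop origin",u-hw,v-hw,"scale",390/2/hw)
    c=p["color"][max(v-hw,0):v+hw,max(u-hw,0):u+hw,::-1]
    ims.append(cv2.resize(c,(390,390),interpolation=cv2.INTER_CUBIC))
cv2.imwrite("pics/%s.png"%n,np.hstack(ims));np.savez(n+".npz",a=cloud(a),b=cloud(b),ca=a["color"],cb=b["color"],t=s["tcp_pos"],e=s["eef_rot"])
E
python3 look.py c .425 -.283 .06 60
python3 - <<'E'
from h import *
s=r.get_state();print(s['tcp_pos'],nxt([.425,-.283,.045],159.8))
z=np.load("c.npz");a=np.radians(159.8)
for k in "ab":
    w=z[k].reshape(-1,3)-s["tcp_pos"]
    l=np.stack([-w[:,2],w[:,0]*np.cos(a)+w[:,1]*np.sin(a),w[:,0]*np.sin(a)-w[:,1]*np.cos(a)],1)*1000
    for n,x0,x1 in (("tips",5,25),("fing",-30,5),("body",-90,-45)):
        q=l[(l[:,0]>x0)&(l[:,0]<x1)&(abs(l[:,1])<130)&(abs(l[:,2])<70)]
        if len(q)>3: print(k,n,len(q),"y",np.percentile(q[:,1],[1,50,99]).round(1),"z",np.percentile(q[:,2],[1,50,99]).round(1),"x",np.percentile(q[:,0],[1,99]).round(0))
E
```

```text
a crop origin 179 89 scale 3.25
b crop origin 394 207 scale 3.25
[ 0.40407409 -0.32389504  0.14976734] (array([ 0.699, -0.037,  0.304]), array([0.005, 0.   , 0.002]))
a fing 55 y [-59.1  42.7  61.1] z [-5.1 12.8 16. ] x [-30. -16.]
a body 206 y [-88.3  45.2  84.6] z [-30.3  13.8  43.5] x [-90. -45.]
```

View pics/c.png

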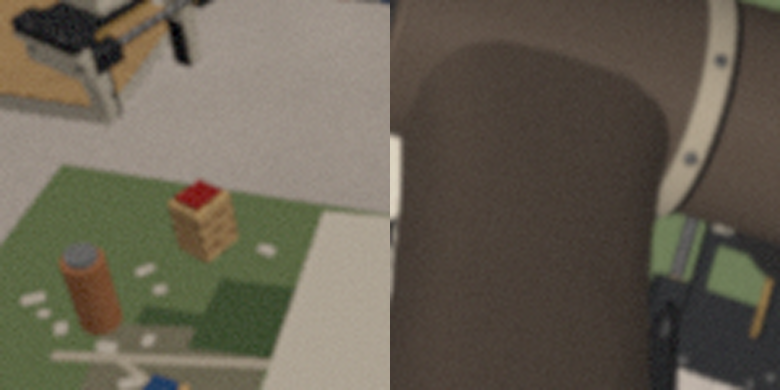

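>>> send_rows(plan=[[[0,-0.04,0.3],[0,0,0]],[[0.1,-0.04,0.3],[0,0,0]],[[0.4,-0.04,0.3],[0,0,0]],[[0.73,-0.04,0.3],[0,0,0]],[[0.73,-0.04,0.3],[0,0,0]]])

```text
time_s: 2.9
tcp_pos: [0.4207, -0.2833, 0.0358]
eef_rot: [92.0, 89.5, 161.9]
contact_force: [-0.9, 0.0, 0.3]
gripper_width: 0.088
```

```bash
python3 look.py d .425 -.283 .06 60
python3 - <<'E'
from h import *
s=r.get_state();print(s['tcp_pos'],nxt([.425,-.284,.040],159.8))
z=np.load("d.npz");a=np.radians(159.8)
for k in "a":
    w=z[k].reshape(-1,3)-s["tcp_pos"]
    l=np.stack([-w[:,2],w[:,0]*np.cos(a)+w[:,1]*np.sin(a),w[:,0]*np.sin(a)-w[:,1]*np.cos(a)],1)*1000
    for n,x0,x1,h in (("tips",5,18,90),("block",-25,18,35),("fing",-40,5,90),("body",-90,-45,130)):
        q=l[(l[:,0]>x0)&(l[:,0]<x1)&(abs(l[:,1])<h)&(abs(l[:,2])<70)]
        if len(q)>3: print(k,n,len(q),"y",np.percentile(q[:,1],[1,50,99]).round(1),"z",np.percentile(q[:,2],[1,50,99]).round(1),"x",np.percentile(q[:,0],[1,99]).round(0))
E
```

```text
a crop origin 179 89 scale 3.25
b crop origin 394 207 scale 3.25
[ 0.42498944 -0.28473991  0.04108493] (array([0.007, 0.002, 0.005]), array([ 0.005, -0.001,  0.   ]))
a tips 56 y [-23.7 -15.6  23.2] z [-11.3  21.6  25.4] x [ 5. 18.]
a block 261 y [-23.1  -7.   24.1] z [-13.   17.7  25.7] x [-25.  17.]
a fing 318 y [-55.7  -5.9  62.7] z [-12.5  12.   25.6] x [-39.   4.]
a body 182 y [-93.5 -40.5  91.6] z [-33.9  13.   43. ] x [-90. -45.]
```

View pics/d.png

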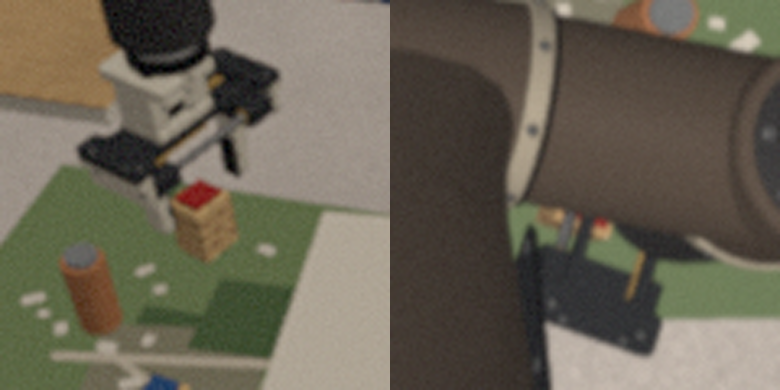

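Run:
```python
from h import *
s=r.get_state();print(s['time_s'],s['tcp_pos'],s['joints'])
p=r.capture("scene");z=cloud(p);a=np.radians(159.8)
w=z.reshape(-1,3)-s["tcp_pos"]
l=np.stack([-w[:,2],w[:,0]*np.cos(a)+w[:,1]*np.sin(a),w[:,0]*np.sin(a)-w[:,1]*np.cos(a)],1)*1000
for sg in (1,-1):
    q=l[(sg*l[:,1]>33)&(sg*l[:,1]<75)&(abs(l[:,2])<30)&(l[:,0]<32)]
    print(sg,len(q),np.histogram(q[:,0],np.arange(-100,40,10)))
P=np.linalg.inv(p["pose"])
for y in (-44,-65,44):
  for x in (19,0,-40):
    g=s["tcp_pos"]+np.array([y*np.cos(a),y*np.sin(a),-x])/1000;c=P@[*g,1];uv=p["mtx"]@c[:3]/c[2]
    print(y,x,(uv[:2]-[179,89])*3.25)
save(p,"e0.png")
cv2.imwrite("pics/e.png",cv2.resize(p["color"][89:209,179:299,::-1],(400,400),interpolation=cv2.INTER_CUBIC))
```

```text
3.0 [ 0.42498944 -0.28473991  0.04108493] [-11.76466209  15.36384738 -31.90266446   0.06511543 -42.73761106
  -8.27802816]
1 292 (array([10,  9, 14, 19, 23, 16, 24, 17,  2,  0,  0,  0,  0]), array([-100,  -90,  -80,  -70,  -60,  -50,  -40,  -30,  -20,  -10,    0,
         10,   20,   30]))
-1 1953 (array([ 0,  0,  0,  4, 13, 19, 21, 17,  2,  0,  0,  0,  0]), array([-100,  -90,  -80,  -70,  -60,  -50,  -40,  -30,  -20,  -10,    0,
         10,   20,   30]))
-44 19 [170.13900305 250.92055364]
-44 0 [166.4657372 236.2501621]
-44 -40 [158.44446171 204.21456844]
-65 19 [154.93396846 263.09891356]
-65 0 [151.04355492 248.4230324 ]
-65 -40 [142.54490867 216.36342711]
44 19 [230.69112635 202.42177864]
44 0 [227.84659243 187.80168864]
44 -40 [221.64427464 155.92355088]
```

View pics/e.png

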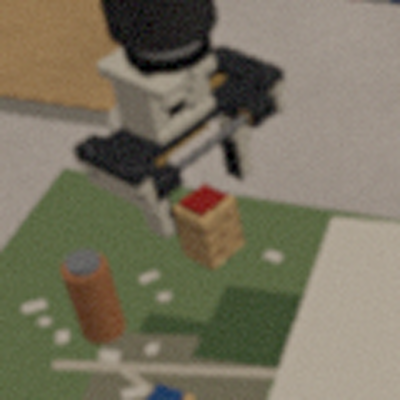

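Run:
```python
from h import *
s=r.get_state();a=np.radians(159.8);z=np.load("d.npz")
w=z["a"].reshape(-1,3)-s["tcp_pos"]
l=np.stack([-w[:,2],w[:,0]*np.cos(a)+w[:,1]*np.sin(a),w[:,0]*np.sin(a)-w[:,1]*np.cos(a)],1)*1000
q=l[(abs(l[:,2])<45)&(l[:,0]<30)]
for y0 in range(-110,110,10):
    m=q[(q[:,1]>=y0)&(q[:,1]<y0+10)]; 
    if len(m): print(y0,len(m),np.percentile(m[:,0],[1,50,99]).round(0),np.percentile(m[:,2],[1,50,99]).round(0))
```

```text
-100 42 [-122. -116. -105.] [-31.   2.  35.]
-90 184 [-122. -105.  -78.] [-36.   7.  42.]
-80 89 [-122. -119.  -78.] [-35.  20.  43.]
-70 77 [-123. -119.  -84.] [-30.  24.  42.]
-60 105 [-122.  -97.  -14.] [-19.  13.  41.]
-50 1169 [-450. -336.  -32.] [-24.   7.  39.]
-40 994 [-453. -321.  -97.] [-28.  26.  44.]
-30 587 [-455. -275.   25.] [-32.  35.  44.]
-20 446 [-455. -223.   27.] [-32.  30.  45.]
-10 234 [-456. -179.   23.] [-40.  25.  45.]
0 198 [-456. -144.   24.] [-38.  24.  44.]
10 182 [-455. -172.   26.] [-20.  24.  45.]
20 151 [-456. -256.   26.] [-8. 33. 45.]
30 67 [-455. -286.  -92.] [ 8. 31. 40.]
40 40 [-452.  -94.  -16.] [-4. 21. 35.]
50 158 [-122.  -78.  -16.] [-15.  12.  42.]
60 78 [-122. -101.  -17.] [-17.  14.  42.]
70 109 [-123. -116.  -85.] [-23.  15.  43.]
80 74 [-124. -120.  -82.] [-34.  29.  43.]
90 59 [-124. -121.  -82.] [-34.  17.  43.]
100 9 [-122. -121. -107.] [-25.  11.  36.]
```

>>> send_rows(plan=[[[0.04,0,0],[0,0,0]],[[0.08,0,0],[0,0,0]],[[0.12,0,0],[0,0,0]],[[0.13,0,0],[0,0,0]],[[0.13,0,0],[0,0,0]]])

```text
time_s: 3.55
tcp_pos: [0.4261, -0.2849, 0.0226]
eef_rot: [-100.9, 89.8, -30.8]
contact_force: [0.3, -0.5, 0.0]
gripper_width: 0.0872
```

```bash
cat > low.py <<'E'
from h import *
import sys
yaw=float(sys.argv[1]);p=r.capture("scene");s=r.get_state();a=np.radians(yaw);print(s["time_s"],s["tcp_pos"].round(4),s["contact_force"].round(1),s["gripper_width"])
w=cloud(p).reshape(-1,3)-s["tcp_pos"]
l=np.stack([-w[:,2],w[:,0]*np.cos(a)+w[:,1]*np.sin(a),w[:,0]*np.sin(a)-w[:,1]*np.cos(a)],1)*1000
for lo,hi in ((-100,-75),(75,100),(-68,-55),(52,68)):
    q=l[(l[:,1]>lo)&(l[:,1]<hi)&(abs(l[:,2])<45)&(w[:,2]+s["tcp_pos"][2]>.012)]
    if len(q): print(lo,hi,len(q),np.percentile(q[:,0],[50,90,97]).round(0))
E
python3 low.py 159.8
```

```text
3.6 [ 0.4263 -0.2849  0.0228] [ 0.  -0.8 -0. ] 0.08760056900000268
-100 -75 299 [-122.  -91.  -87.]
75 100 149 [-126. -105.  -93.]
-68 -55 127 [-108.  -33.  -25.]
52 68 143 [-108.  -51.  -29.]
```

>>> send_rows(plan=[[[0.02,0,0],[0,0,0]],[[0.05,0,0],[0,0,0]],[[0.08,0,0],[0,0,0]],[[0.1,0,0],[0,0,0]],[[0.1,0,0],[0,0,0]]])

```text
time_s: 4.1
tcp_pos: [0.4259, -0.2848, 0.0071]
eef_rot: [-109.2, 89.9, -39.2]
contact_force: [0.1, 0.3, 0.1]
gripper_width: 0.0878
```

```bash
python3 low.py 159.8
```

```text
4.15 [ 0.4261 -0.2849  0.0074] [-0.8  1.1  0.4] 0.08758367601061823
-100 -75 294 [-121.  -91.  -87.]
75 100 147 [-126. -102.  -92.]
-68 -55 123 [-109.  -33.  -26.]
52 68 139 [-107.  -45.  -30.]
```

>>> send_rows(plan=[[[0,0,0],[0,0,0]],[[0,0,0],[0,0,0]],[[0,0,0],[0,0,0]],[[0,0,0],[0,0,0]],[[0,0,0],[0,0,0]]], jaw=-1, force=15)

```text
time_s: 4.65
tcp_pos: [0.4262, -0.2849, 0.0075]
eef_rot: [-104.9, 89.9, -34.8]
contact_force: [0.4, 0.3, 0.2]
gripper_width: 0.0533
```

>>> send_rows(plan=[[[0,0,0],[0,0,0]],[[-0.05,0,0],[0,0,0]],[[-0.2,0,0],[0,0,0]],[[-0.4,0,0],[0,0,0]],[[-0.7,0,0],[0,0,0]]])

```text
time_s: 5.15
tcp_pos: [0.4242, -0.2842, 0.1123]
eef_rot: [110.6, 89.9, -179.4]
contact_force: [1.0, -0.3, -1.9]
gripper_width: 0.0454
```

```bash
python3 look.py f .425 -.283 .12 60; python3 -c "
from h import *
s=r.get_state();print(s['tcp_pos'],s['gripper_width']);print(nxt([.605,.19,.16],167.8))"
```

```text
a crop origin 175 74 scale 3.25
b crop origin 401 206 scale 3.25
[ 0.42956385 -0.28619711  0.1187127 ] 0.04594262075387115
(array([-0.278, -0.023,  3.383]), array([-0.171, -0.002,  0.016]))
```

View pics/f.png

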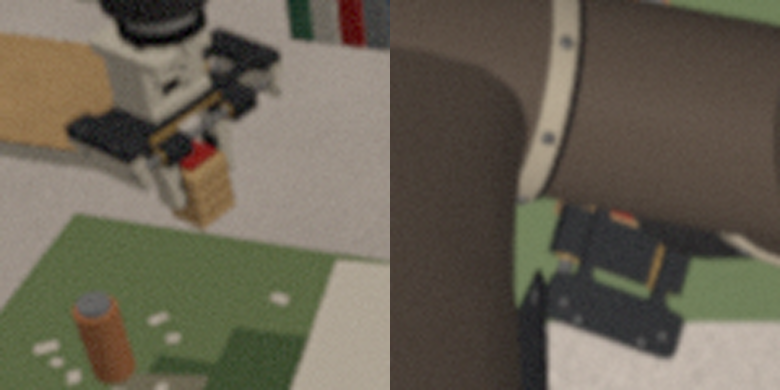

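>>> send_rows(plan=[[[-0.05,0,0.25],[-0.04,0,0]],[[-0.1,0,0.5],[-0.08,0,0]],[[-0.15,0,0.8],[-0.12,0,0]],[[-0.2,0,1],[-0.16,0,0]],[[-0.2,0,1],[-0.17,0,0]]])

```text
time_s: 5.75
tcp_pos: [0.4821, -0.1424, 0.15]
eef_rot: [-96.6, 89.1, -18.6]
contact_force: [-0.5, -1.1, -0.9]
gripper_width: 0.046
```

>>> send_rows(plan=[[[0,0,0.3],[0,0,0]],[[0,0,0.6],[0,0,0]],[[0,0,0.9],[0,0,0]],[[0,0,1],[0,0,0]],[[0,0,1],[0,0,0]]])

```text
time_s: 6.25
tcp_pos: [0.5135, 0.0057, 0.1496]
eef_rot: [-96.9, 89.1, -18.7]
contact_force: [-0.0, -0.8, -0.9]
gripper_width: 0.046
```

```bash
python3 -c "
from h import *
s=r.get_state();print(s['tcp_pos'],s['gripper_width'],s['eef_rot']);print(nxt([.605,.19,.15],167.8))"
```

```text
[0.51346445 0.00574385 0.14961066] 0.04600091607385539 [-96.87386077  89.14659881 -18.71690639]
(array([ 0.   , -0.345,  1.327]), array([ 0.008, -0.002,  0.019]))
```

>>> send_rows(plan=[[[0,-0.1,0.3],[0,0,0.02]],[[0,-0.2,0.6],[0,0,0.02]],[[0,-0.3,0.9],[0,0,0.02]],[[0,-0.34,1],[0,0,0.02]],[[0,-0.34,1],[0,0,0.02]]])

```text
time_s: 6.75
tcp_pos: [0.5949, 0.1424, 0.1491]
eef_rot: [144.7, 89.8, -137.1]
contact_force: [-1.3, -0.2, -1.1]
gripper_width: 0.0461
```

```bash
python3 -c "
from h import *
s=r.get_state();print(s['tcp_pos'],s['gripper_width'],s['eef_rot']);print(nxt([.605,.19,.07],167.8))"
```

```text
[0.5948603  0.142383   0.14906235] 0.04605620836489215 [ 144.68667356   89.80467212 -137.11733917]
(array([ 0.526, -0.002,  0.326]), array([ 0.009, -0.004, -0.002]))
```

>>> send_rows(plan=[[[0,0,0.15],[0,0,0]],[[0,0,0.3],[0,0,0]],[[0.1,0,0.33],[0,0,0]],[[0.3,0,0.33],[0,0,0]],[[0.3,0,0.33],[0,0,0]]])

```text
time_s: 7.25
tcp_pos: [0.6018, 0.1895, 0.0996]
eef_rot: [131.3, 89.4, -150.5]
contact_force: [0.2, -0.2, -2.2]
gripper_width: 0.0453
```

```bash
python3 look.py g .6 .16 .08 60
python3 - <<'E'
from h import *
s=r.get_state();print(s['tcp_pos'],nxt([.605,.19,.07],167.8))
z=np.load("g.npz");th=np.radians(-12.2);e=np.array([[np.cos(th),-np.sin(th)],[np.sin(th),np.cos(th)]])
print("tcp in clamp",(s["tcp_pos"][:2]-[.58,.0753])@e*1000)
for k in "ab":
    w=z[k];c=(w[...,:2]-[.580,.0753])@e;c=np.concatenate([c,w[...,2:]],-1)*1000
    I=z["c"+k].astype(int);I0=c.reshape(-1,3)
    def rg(n,x0,x1,y0,y1,z0,z1):
        q=I0[(I0[:,0]>x0)&(I0[:,0]<x1)&(I0[:,1]>y0)&(I0[:,1]<y1)&(I0[:,2]>z0)&(I0[:,2]<z1)]
        if len(q)>4: print(k,n,len(q),"x",np.percentile(q[:,0],[2,50,98]).round(1),"y",np.percentile(q[:,1],[2,50,98]).round(1),"z",np.percentile(q[:,2],[2,50,98]).round(1))
    rg("block body",-30,30,85,145,100,145)
    red=(I[...,0]>90)&(I[...,1]<60)&(I[...,2]<60)
    q=c[red&(c[...,2]>130)&(abs(c[...,0])<40)];print(k,"red",len(q),np.nanpercentile(q,[2,50,98],axis=0).round(1).tolist() if len(q) else"")
    rg("fixjaw",-50,50,130,190,70,82); rg("pad top",-40,40,55,95,58,75);rg("fixface",-20,20,130,150,25,66)
E
```

```text
a crop origin 310 150 scale 3.25
b crop origin 199 131 scale 3.25
[0.60441886 0.19020102 0.1036518 ] (array([ 0.224, -0.005,  0.   ]), array([ 0.009, -0.006, -0.004]))
tcp in clamp [ -0.41405186 117.46639743]
a block body 20 x [17.9 19.4 20.9] y [ 99.9 127.  138.2] z [100.4 102.3 108.1]
a red 0 
a fixjaw 113 x [-24.6   2.   26. ] y [151.9 160.4 168.2] z [71.  75.4 78. ]
a pad top 98 x [-17.8   4.6  21.5] y [55.5 65.  81.6] z [59.1 64.1 66.6]
b block body 38 x [-10.3   6.2  22.2] y [95.1 95.9 96.9] z [100.6 116.4 132.4]
b red 28 [[-33.1, 98.1, 158.8], [-16.9, 116.8, 161.6], [-13.1, 128.3, 268.6]]
b pad top 123 x [-22.9  -0.6  21.1] y [55.8 70.3 77.6] z [60.4 65.5 70.8]
```

View pics/g.png

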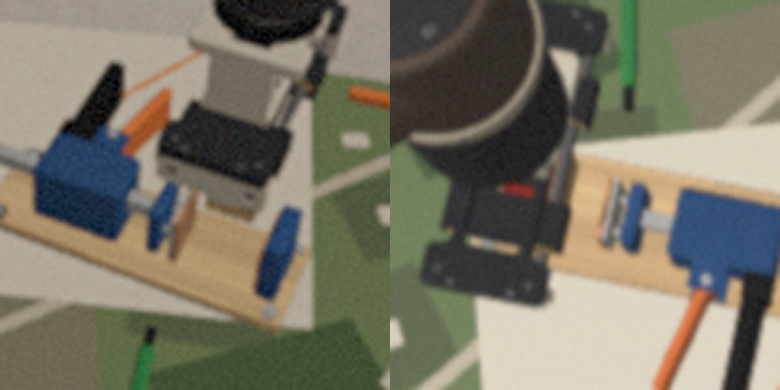

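>>> send_rows(plan=[[[0.05,0,0.025],[0,0,0]],[[0.15,0,0.025],[0,0,0]],[[0.3,0,0.025],[0,0,0]],[[0.45,0,0.025],[0,0,0]],[[0.5,0,0.025],[0,0,0]]])

```text
time_s: 7.85
tcp_pos: [0.6042, 0.1932, 0.0272]
eef_rot: [140.4, 89.6, -141.4]
contact_force: [-0.5, -0.4, -1.0]
gripper_width: 0.0459
```

```bash
python3 -c "
from h import *
r.capture('top');r.capture('top')
s=r.get_state();print(s['tcp_pos'],s['contact_force'],s['gripper_width'],s['eef_rot']);print(nxt([.606,.194,.0195],167.8))"
```

```text
[0.60468527 0.19337086 0.02821068] [ 0.42331528 -0.34454912 -0.40485191] 0.04618360636899209 [ 144.15720973   89.62086629 -137.64748234]
(array([ 0.058, -0.008,  0.006]), array([ 0.009, -0.007, -0.005]))
```

>>> send_rows(plan=[[[0.02,0,0],[0,0,0]],[[0.035,0,0],[0,0,0]],[[0.045,0,0],[0,0,0]],[[0.05,0,0],[0,0,0]],[[0.05,0,0],[0,0,0]]])

```text
time_s: 8.45
tcp_pos: [0.6047, 0.1934, 0.0209]
eef_rot: [144.6, 89.6, -137.2]
contact_force: [0.1, 1.0, -1.3]
gripper_width: 0.046
```

>>> send_rows(plan=[[[0.004,0,0],[0,0,0]],[[0.008,0,0],[0,0,0]],[[0.012,0,0],[0,0,0]],[[0.012,0,0],[0,0,0]],[[0.012,0,0],[0,0,0]]])

```text
time_s: 8.95
tcp_pos: [0.6048, 0.1934, 0.0197]
eef_rot: [146.3, 89.7, -135.5]
contact_force: [-2.5, -0.6, 5.5]
gripper_width: 0.046
```

>>> send_rows(plan=[[[0,0,0],[0,0,0]],[[0,0,0],[0,0,0]],[[0,0,0],[0,0,0]],[[0,0,0],[0,0,0]],[[0,0,0],[0,0,0]]], jaw=1)

```text
time_s: 9.45
tcp_pos: [0.6048, 0.1934, 0.0195]
eef_rot: [146.1, 89.6, -135.7]
contact_force: [-0.0, -0.4, -0.4]
gripper_width: 0.0803
```

>>> send_rows(plan=[[[-0.1,0,0],[0,0,0]],[[-0.3,0,0],[0,0,0]],[[-0.6,0,0],[0,0,0]],[[-0.8,0,0],[0,0,0]],[[-0.8,0,0],[0,0,0]]])

```text
time_s: 9.95
tcp_pos: [0.6081, 0.1952, 0.145]
eef_rot: [-86.6, 89.8, -8.3]
contact_force: [0.1, 0.3, 1.2]
gripper_width: 0.0877
```

>>> send_rows(plan=[[[0,0,0],[0.18,0,0]],[[0,0,0],[0.36,0,0]],[[0,0.1,-0.1],[0.54,0,0]],[[0,0.3,-0.2],[0.72,0,0]],[[0,0.5,-0.3],[0.9,0,0]]], jaw=-1, force=20)

```text
time_s: 10.45
tcp_pos: [0.5244, 0.1657, 0.1436]
eef_rot: [-66.2, 89.9, -28.9]
contact_force: [-0.2, 0.9, 0.2]
gripper_width: 0.0533
```

```bash
python3 look.py i .6 .16 .05 60
python3 - <<'E'
from h import *
s=r.get_state();print(s['tcp_pos'],nxt([.494,.143,.12],100))
z=np.load("i.npz");th=np.radians(-12.2);e=np.array([[np.cos(th),-np.sin(th)],[np.sin(th),np.cos(th)]])
for k in "ab":
    w=z[k];c=(w[...,:2]-[.580,.0753])@e;c=np.concatenate([c,w[...,2:]],-1)*1000
    I0=c.reshape(-1,3)
    def rg(n,x0,x1,y0,y1,z0,z1):
        q=I0[(I0[:,0]>x0)&(I0[:,0]<x1)&(I0[:,1]>y0)&(I0[:,1]<y1)&(I0[:,2]>z0)&(I0[:,2]<z1)]
        if len(q)>4: print(k,n,len(q),"x",np.percentile(q[:,0],[2,50,98]).round(1),"y",np.percentile(q[:,1],[2,50,98]).round(1),"z",np.percentile(q[:,2],[2,50,98]).round(1),np.round(cv2.minAreaRect(q[:,:2].astype(np.float32))[2],1))
    rg("block",-40,40,88,143.5,40,90);rg("roof",-40,40,88,143,74,90)
    rg("fixjaw",-50,50,144,190,70,82); rg("pad top",-40,40,55,90,58,75)
E
```

```text
a crop origin 309 158 scale 3.25
b crop origin 201 134 scale 3.25
[0.52181494 0.16491053 0.14428876] (array([ 0.162, -0.003, -0.236]), array([0.61 , 0.001, 0.001]))
a block 330 x [-18.3  15.7  23.4] y [105.  125.  143.3] z [42.  71.8 79.7] 0.1
a roof 133 x [-16.6   1.4  17.9] y [109.6 124.3 138.2] z [75.  77.6 80.5] 84.9
a fixjaw 112 x [-24.6   1.1  25.2] y [151.8 160.3 168. ] z [71.1 74.9 78.3] 89.5
a pad top 115 x [-22.    1.2  22.6] y [55.3 65.  81.8] z [59.  63.8 67.2] 0.2
```

View pics/i.png

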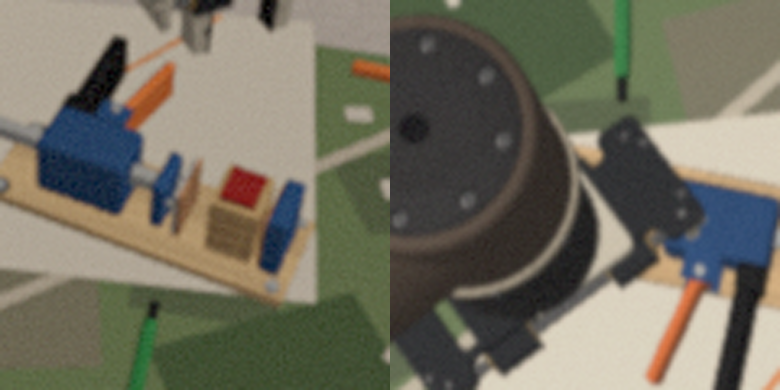

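>>> send_rows(plan=[[[0,0,-0.05],[0.15,0,0]],[[0,0,-0.1],[0.3,0,0]],[[0,0,-0.2],[0.45,0,0]],[[0,0,-0.24],[0.61,0,0]],[[0.1,0,-0.24],[0.61,0,0]]])

```text
time_s: 11.05
tcp_pos: [0.4939, 0.1433, 0.1305]
eef_rot: [5.8, 89.8, 15.6]
contact_force: [-0.3, 0.4, -0.4]
gripper_width: 0.0053
```

```bash
python3 -c "
from h import *
s=r.get_state();print(s['tcp_pos'],s['gripper_width'],nxt([.494,.143,.014],100))"
```

```text
[0.49388637 0.14326482 0.13050997] 0.005344423502926264 (array([ 0.777, -0.002, -0.003]), array([-0.005,  0.005, -0.001]))
```

>>> send_rows(plan=[[[0.15,0,0],[0,0,0]],[[0.35,0,0],[0,0,0]],[[0.55,0,0],[0,0,0]],[[0.7,0,0],[0,0,0]],[[0.77,0,0],[0,0,0]]])

```text
time_s: 11.55
tcp_pos: [0.4932, 0.1426, 0.0127]
eef_rot: [-40.3, 89.9, -30.5]
contact_force: [0.3, -0.3, -0.2]
gripper_width: 0.0006
```

```bash
python3 look.py j .5 .1 .05 50; python3 -c "
from h import *
s=r.get_state();print(s['tcp_pos'],s['contact_force'],s['gripper_width'],s['eef_rot'],nxt([.494,.143,.014],100))"
```

```text
a crop origin 304 138 scale 3.9
b crop origin 236 186 scale 3.9
[0.49359785 0.14280781 0.01359645] [-0.51508705  0.12538943  0.35099979] 0.000552415263934356 [-33.54466335  89.89735691 -23.74589218] (array([-0.003,  0.001,  0.003]), array([-0.004,  0.002,  0.001]))
```

View pics/j.png

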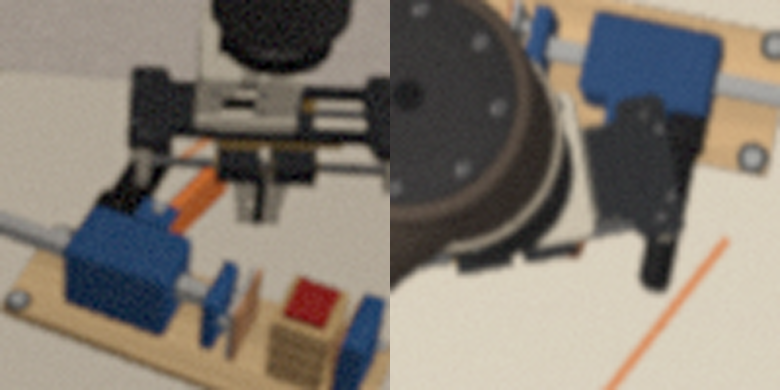

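>>> send_rows(plan=[[[0,-0.025,-0.01],[0,0,0]],[[0,-0.05,-0.02],[0,0,0]],[[0,-0.074,-0.03],[0,0,0]],[[0,-0.1,-0.04],[0,0,0]],[[0,-0.123,-0.05],[0,0,0]]])

```text
time_s: 12.15
tcp_pos: [0.4897, 0.1233, 0.0142]
eef_rot: [-4.3, 89.8, 5.5]
contact_force: [-0.9, 1.4, 0.8]
gripper_width: 0.0005
```

```bash
cat > st.py <<'E'
from h import *
th=np.radians(-12.2);e=np.array([[np.cos(th),-np.sin(th)],[np.sin(th),np.cos(th)]])
F=[]
for i in range(4):
    r.capture("top");s=r.get_state();F.append(s["contact_force"])
F=np.array(F)
print(round(s["time_s"],2),"clamp xy",((s["tcp_pos"][:2]-[.58,.0753])@e*1000).round(2),"z",s["tcp_pos"][2].round(4),"Fclamp",(F[:,:2]@e).round(1).tolist(),"mean",(F[:,:2]@e).mean(0).round(2),"torque",s["joint_torque"].round(1))
E
python3 st.py
```

```text
12.35 clamp xy [-98.5   27.87] z 0.0139 Fclamp [[-0.6, 0.6], [0.4, 1.6], [0.3, 0.9], [-0.8, 0.4]] mean [-0.19  0.87] torque [ -0.5 -43.3  18.6   4.5  -0.3   0. ]
```

>>> send_rows(plan=[[[0,-0.025,-0.01],[0,0,0]],[[0,-0.05,-0.02],[0,0,0]],[[0,-0.074,-0.03],[0,0,0]],[[0,-0.086,-0.035],[0,0,0]],[[0,-0.086,-0.035],[0,0,0]]])

```text
time_s: 12.85
tcp_pos: [0.4864, 0.1104, 0.0138]
eef_rot: [9.6, 89.9, 19.3]
contact_force: [-2.9, 8.8, 1.4]
gripper_width: 0.0001
```

```bash
python3 st.py
```

```text
13.05 clamp xy [-98.86  14.71] z 0.0139 Fclamp [[-5.0, 7.1], [-5.2, 6.2], [-4.6, 6.0], [-5.3, 7.6]] mean [-5.03  6.72] torque [ -4.  -42.1  17.9   6.1  -0.6   0.1]
```

>>> send_rows(plan=[[[0,-0.012,-0.005],[0,0,0]],[[0,-0.025,-0.01],[0,0,0]],[[0,-0.031,-0.012],[0,0,0]],[[0,-0.031,-0.012],[0,0,0]],[[0,-0.031,-0.012],[0,0,0]]])

```text
time_s: 13.55
tcp_pos: [0.4856, 0.1066, 0.0139]
eef_rot: [25.9, 89.8, 35.6]
contact_force: [-2.6, 7.6, 1.1]
gripper_width: 0.0007
```

```bash
python3 st.py
```

```text
13.75 clamp xy [-98.85  10.63] z 0.0139 Fclamp [[-4.3, 5.1], [-5.1, 6.1], [-3.4, 5.9], [-3.9, 7.5]] mean [-4.17  6.15] torque [ -3.6 -41.8  17.5   5.8  -0.7   0.1]
```

>>> send_rows(plan=[[[0,-0.008,-0.003],[0,0,0]],[[0,-0.014,-0.006],[0,0,0]],[[0,-0.02,-0.008],[0,0,0]],[[0,-0.025,-0.01],[0,0,0]],[[0,-0.025,-0.01],[0,0,0]]])

```text
time_s: 14.25
tcp_pos: [0.4852, 0.1035, 0.014]
eef_rot: [31.8, 89.7, 41.6]
contact_force: [-2.1, 6.6, -0.5]
gripper_width: 0.0001
```

```bash
python3 st.py
```

```text
14.45 clamp xy [-98.69   7.54] z 0.0139 Fclamp [[-3.3, 6.6], [-3.1, 5.5], [-2.3, 6.8], [-3.2, 7.0]] mean [-2.96  6.47] torque [ -3.3 -41.9  17.3   5.5  -0.9   0.1]
```

>>> send_rows(plan=[[[0,-0.006,-0.002],[0,0,0]],[[0,-0.012,-0.005],[0,0,0]],[[0,-0.018,-0.007],[0,0,0]],[[0,-0.02,-0.008],[0,0,0]],[[0,-0.02,-0.008],[0,0,0]]])

```text
time_s: 14.95
tcp_pos: [0.4851, 0.1017, 0.0141]
eef_rot: [35.8, 89.6, 45.6]
contact_force: [-1.3, 8.8, -1.0]
gripper_width: 0.0005
```

```bash
python3 st.py
```

```text
15.15 clamp xy [-98.39   5.71] z 0.014 Fclamp [[-3.7, 7.2], [-2.9, 7.9], [-2.4, 8.3], [-4.0, 7.7]] mean [-3.24  7.76] torque [ -4.2 -42.   16.9   5.9  -1.2   0.1]
```

>>> send_rows(plan=[[[0,-0.008,-0.003],[0,0,0]],[[0,-0.014,-0.006],[0,0,0]],[[0,-0.02,-0.008],[0,0,0]],[[0,-0.02,-0.008],[0,0,0]],[[0,-0.02,-0.008],[0,0,0]]])

```text
time_s: 15.65
tcp_pos: [0.4852, 0.1011, 0.0141]
eef_rot: [40.6, 89.3, 50.4]
contact_force: [-4.1, 17.0, -1.8]
gripper_width: 0.0005
```

```bash
python3 st.py
```

```text
15.85 clamp xy [-98.13   5.19] z 0.0141 Fclamp [[-8.4, 14.4], [-7.5, 15.5], [-7.4, 14.2], [-7.4, 14.4]] mean [-7.69 14.64] torque [ -7.9 -42.1  15.7   7.3  -1.9   0.2]
```

>>> send_rows(plan=[[[0,0.05,0.02],[0,0,0]],[[0,0.1,0.04],[0,0,0]],[[0,0.16,0.065],[0,0,0]],[[0,0.2,0.08],[0,0,0]],[[0,0.2,0.08],[0,0,0]]])

```text
time_s: 16.35
tcp_pos: [0.4921, 0.1334, 0.0143]
eef_rot: [39.9, 89.4, 49.8]
contact_force: [0.4, -0.2, 0.5]
gripper_width: 0.0008
```

```bash
cat > pad.py <<'E'
from h import *
from st import e
def T(x,y,z=.014): return [*(np.array([.58,.0753])+e@np.array([x,y])/1000),z]
print("to y38:",nxt(T(-98.5,38),100)," to y8:",nxt(T(-98.5,8),100)," to y4.5:",nxt(T(-98.5,4.5),100))
p=r.capture("scene");w=cloud(p);c=(w[...,:2]-[.58,.0753])@e*1000;c=np.concatenate([c,w[...,2:]*1000],-1).reshape(-1,3)
def rg(n,x0,x1,y0,y1,z0,z1):
    q=c[(abs(c[:,0]-(x0+x1)/2)<(x1-x0)/2)&(c[:,1]>y0)&(c[:,1]<y1)&(c[:,2]>z0)&(c[:,2]<z1)]
    print(n,len(q),"x",np.percentile(q[:,0],[2,50,98]).round(1),"y",np.percentile(q[:,1],[2,50,98]).round(1))
rg("pad",-22,22,55,125,58,69.5);rg("roof",-20,20,100,147,74.5,84)
E
python3 pad.py
```

```text
16.55 clamp xy [-98.41  37.1 ] z 0.0143 Fclamp [[-0.8, 0.2], [-0.2, 0.2], [-0.2, -0.4], [0.3, 0.6]] mean [-0.24  0.17] torque [  0.1 -43.7  19.5   4.6  -0.   -0. ]
to y38: (array([0.002, 0.006, 0.002]), array([-0.005,  0.011, -0.009]))  to y8: (array([ 0.   , -0.18 , -0.073]), array([-0.005,  0.011, -0.009]))  to y4.5: (array([ 0.   , -0.201, -0.082]), array([-0.005,  0.011, -0.009]))
pad 122 x [-19.1   3.9  21.6] y [ 58.8  70.1 115.9]
roof 129 x [-18.1   0.1  17.2] y [109.6 123.6 138.5]
```

>>> send_rows(plan=[[[0,-0.06,-0.024],[0,0.01,-0.01]],[[0,-0.12,-0.048],[0,0.01,-0.01]],[[0,-0.17,-0.07],[0,0.01,-0.01]],[[0,-0.208,-0.085],[0,0.01,-0.01]],[[0,-0.208,-0.085],[0,0.01,-0.01]]])

```text
time_s: 17.1
tcp_pos: [0.4856, 0.101, 0.0145]
eef_rot: [32.8, 89.7, 42.6]
contact_force: [-2.7, 12.0, -1.3]
gripper_width: 0.0004
```

>>> send_rows(plan=[[[0,0.05,0.02],[0,0,0]],[[0,0.1,0.04],[0,0,0]],[[0,0.16,0.065],[0,0,0]],[[0,0.195,0.08],[0,0,0]],[[0,0.195,0.08],[0,0,0]]])

```text
time_s: 17.6
tcp_pos: [0.4927, 0.1324, 0.0146]
eef_rot: [30.9, 89.7, 40.7]
contact_force: [0.4, -0.3, -0.2]
gripper_width: 0.0005
```

```bash
python3 pad.py
```

```text
17.8 clamp xy [-97.72  36.39] z 0.0145 Fclamp [[-0.3, 0.3], [0.5, -0.1], [-0.3, -0.0], [-0.9, -0.0]] mean [-0.25  0.04] torque [  0.1 -44.   19.6   4.6  -0.1  -0. ]
to y38: (array([ 0.003,  0.012, -0.001]), array([-0.006,  0.005, -0.003]))  to y8: (array([ 0.003, -0.174, -0.076]), array([-0.006,  0.005, -0.003]))  to y4.5: (array([ 0.003, -0.195, -0.084]), array([-0.006,  0.005, -0.003]))
pad 121 x [-20.7   3.5  21.5] y [ 63.7  74.9 117.3]
roof 129 x [-17.8   1.   17.3] y [109.6 123.6 138.4]
```

>>> send_rows(plan=[[[0,-0.06,-0.026],[0,0,0]],[[0,-0.12,-0.05],[0,0,0]],[[0,-0.17,-0.073],[0,0,0]],[[0,-0.203,-0.088],[0,0,0]],[[0,-0.203,-0.088],[0,0,0]]])

```text
time_s: 18.35
tcp_pos: [0.4858, 0.1011, 0.0149]
eef_rot: [37.1, 89.4, 46.8]
contact_force: [-1.0, 13.4, -3.9]
gripper_width: 0.0005
```

>>> send_rows(plan=[[[0,0.05,0.02],[0,0,0]],[[0,0.1,0.04],[0,0,0]],[[0,0.16,0.065],[0,0,0]],[[0,0.2,0.082],[0,0,0]],[[0,0.2,0.082],[0,0,0]]])

```text
time_s: 18.85
tcp_pos: [0.4931, 0.1334, 0.0151]
eef_rot: [36.1, 89.4, 45.9]
contact_force: [-0.4, -1.0, -0.2]
gripper_width: 0.0002
```

```bash
python3 pad.py
```

```text
19.05 clamp xy [-97.51  37.34] z 0.0151 Fclamp [[-0.6, -0.3], [-0.3, -0.8], [0.1, -0.1], [0.1, -0.2]] mean [-0.15 -0.36] torque [  0.1 -43.8  19.6   4.6  -0.   -0. ]
to y38: (array([ 0.007,  0.006, -0.005]), array([-0.007,  0.01 , -0.008]))  to y8: (array([ 0.006, -0.179, -0.079]), array([-0.007,  0.01 , -0.008]))  to y4.5: (array([ 0.005, -0.201, -0.088]), array([-0.007,  0.01 , -0.008]))
pad 120 x [-19.8   3.7  21.7] y [ 68.8  79.1 120.2]
roof 130 x [-17.6   0.5  17.7] y [110.1 124.  138.4]
```

>>> send_rows(plan=[[[0,-0.06,-0.026],[0,0.01,-0.01]],[[0,-0.12,-0.05],[0,0.01,-0.01]],[[0,-0.17,-0.073],[0,0.01,-0.01]],[[0.005,-0.206,-0.09],[0,0.01,-0.01]],[[0.005,-0.206,-0.09],[0,0.01,-0.01]]])

```text
time_s: 19.6
tcp_pos: [0.486, 0.1011, 0.015]
eef_rot: [14.7, 89.7, 24.3]
contact_force: [-2.4, 11.0, 2.8]
gripper_width: 0.0002
```

>>> send_rows(plan=[[[0,0.05,0.02],[0,0,0]],[[0,0.1,0.04],[0,0,0]],[[0,0.16,0.065],[0,0,0]],[[0,0.195,0.08],[0,0,0]],[[0,0.195,0.08],[0,0,0]]])

```text
time_s: 20.1
tcp_pos: [0.493, 0.1325, 0.0149]
eef_rot: [11.2, 89.8, 20.9]
contact_force: [-0.6, -0.6, 0.2]
gripper_width: 0.0007
```

```bash
python3 pad.py; python3 look.py k .6 .16 .05 50
```

```text
20.3 clamp xy [-97.3  36.5] z 0.0149 Fclamp [[-0.2, -0.2], [0.0, -0.2], [0.0, 0.4], [-0.2, -0.4]] mean [-0.08 -0.12] torque [  0.1 -44.   19.6   4.6  -0.1  -0. ]
to y38: (array([ 0.006,  0.012, -0.004]), array([-0.008,  0.005, -0.001]))  to y8: (array([ 0.006, -0.173, -0.078]), array([-0.008,  0.005, -0.001]))  to y4.5: (array([ 0.006, -0.195, -0.087]), array([-0.008,  0.005, -0.001]))
pad 122 x [-18.7   5.   21.8] y [ 73.8  89.  120.9]
roof 129 x [-18.   -0.4  18. ] y [109.7 124.3 138.7]
a crop origin 319 168 scale 3.9
b crop origin 211 144 scale 3.9
```

View pics/k.png

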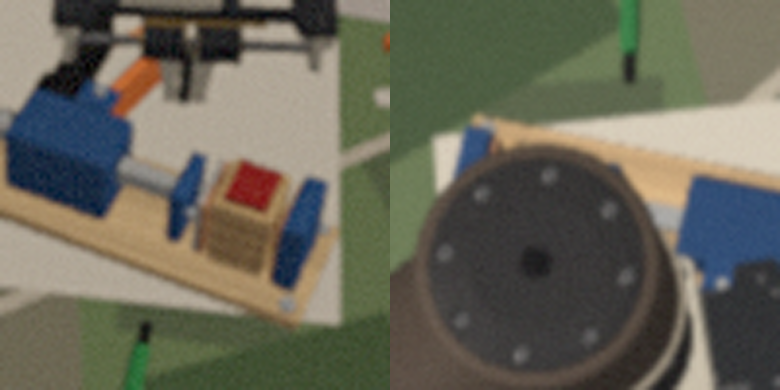

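>>> send_rows(plan=[[[0,-0.05,-0.022],[0,0,0]],[[0,-0.09,-0.04],[0,0,0]],[[0.005,-0.12,-0.054],[0,0,0]],[[0.005,-0.14,-0.063],[0,0,0]],[[0.005,-0.155,-0.07],[0,0,0]]])

```text
time_s: 20.95
tcp_pos: [0.4868, 0.1077, 0.0149]
eef_rot: [24.6, 89.6, 34.2]
contact_force: [-3.1, 8.1, 2.3]
gripper_width: 0.0005
```

```bash
python3 pad.py
```

```text
21.15 clamp xy [-97.94  11.89] z 0.0148 Fclamp [[-2.5, 6.3], [-3.8, 6.5], [-4.3, 6.6], [-4.2, 6.5]] mean [-3.7   6.48] torque [ -3.8 -40.9  17.    5.6  -0.7   0.1]
to y38: (array([0.006, 0.163, 0.061]), array([-0.009,  0.008, -0.003]))  to y8: (array([ 0.005, -0.023, -0.013]), array([-0.009,  0.008, -0.003]))  to y4.5: (array([ 0.005, -0.044, -0.022]), array([-0.009,  0.008, -0.003]))
pad 112 x [-20.6   3.5  21.7] y [ 77.   87.3 119.6]
roof 132 x [-17.3   1.4  17.7] y [109.8 124.6 139. ]
```

Free-jaw force still; go on in small steps.

>>> send_rows(plan=[[[0,-0.008,-0.004],[0,0,0]],[[0,-0.014,-0.007],[0,0,0]],[[0,-0.02,-0.01],[0,0,0]],[[0,-0.025,-0.012],[0,0,0]],[[0,-0.025,-0.012],[0,0,0]]])

```text
time_s: 21.7
tcp_pos: [0.4863, 0.1044, 0.0152]
eef_rot: [28.0, 89.5, 37.6]
contact_force: [-0.4, 7.0, -0.2]
gripper_width: 0.0005
```

```bash
python3 pad.py
```

```text
21.9 clamp xy [-97.77   8.69] z 0.0152 Fclamp [[-2.1, 6.5], [-3.4, 5.9], [-1.4, 7.3], [-3.1, 6.9]] mean [-2.52  6.66] torque [ -3.4 -42.   17.1   5.5  -1.2   0.1]
to y38: (array([0.009, 0.183, 0.068]), array([-0.009,  0.011, -0.006]))  to y8: (array([ 0.008, -0.002, -0.006]), array([-0.009,  0.011, -0.006]))  to y4.5: (array([ 0.007, -0.024, -0.015]), array([-0.009,  0.011, -0.006]))
pad 114 x [-20.8   4.4  21.7] y [ 78.   88.1 121.8]
roof 127 x [-17.5   0.8  17.8] y [110.8 125.8 139.2]
```

>>> send_rows(plan=[[[0,-0.006,-0.003],[0,0,0]],[[0,-0.012,-0.006],[0,0,0]],[[0,-0.018,-0.009],[0,0,0]],[[0,-0.023,-0.012],[0,0,0]],[[0,-0.023,-0.012],[0,0,0]]])

```text
time_s: 22.45
tcp_pos: [0.486, 0.1017, 0.0154]
eef_rot: [30.1, 89.3, 39.7]
contact_force: [1.1, 7.5, -2.2]
gripper_width: 0.0008
```

```bash
python3 pad.py
```

```text
22.65 clamp xy [-97.46   5.93] z 0.0154 Fclamp [[-1.0, 7.9], [-1.2, 6.9], [-1.1, 7.3], [-1.4, 7.2]] mean [-1.19  7.32] torque [ -3.5 -42.6  16.8   5.5  -1.6   0. ]
to y38: (array([0.011, 0.201, 0.073]), array([-0.009,  0.014, -0.008]))  to y8: (array([ 0.009,  0.015, -0.001]), array([-0.009,  0.014, -0.008]))  to y4.5: (array([ 0.009, -0.006, -0.01 ]), array([-0.009,  0.014, -0.008]))
pad 104 x [-20.9   3.5  21.7] y [ 78.4  87.8 119.5]
roof 131 x [-18.7   1.2  17.8] y [110.9 125.7 140.3]
```

>>> send_rows(plan=[[[0,-0.004,-0.002],[0,0,0]],[[0,-0.008,-0.004],[0,0,0]],[[0,-0.01,-0.005],[0,0,0]],[[0,-0.01,-0.005],[0,0,0]],[[0,-0.01,-0.005],[0,0,0]]])

```text
time_s: 23.2
tcp_pos: [0.4862, 0.1015, 0.0155]
eef_rot: [33.0, 89.1, 42.6]
contact_force: [-0.8, 10.9, -3.4]
gripper_width: 0.0009
```

```bash
python3 st.py
```

```text
23.4 clamp xy [-97.25   5.78] z 0.0155 Fclamp [[-2.9, 10.5], [-3.7, 10.5], [-3.5, 10.3], [-4.2, 10.8]] mean [-3.57 10.52] torque [ -5.1 -42.8  16.7   6.3  -1.8   0.1]
```

>>> send_rows(plan=[[[0,0.05,0.02],[0,0,0]],[[0,0.1,0.037],[0,0,0]],[[0,0.16,0.06],[0,0,0]],[[0.01,0.2,0.073],[0,0.014,-0.01]],[[0.01,0.2,0.073],[0,0.014,-0.01]]])

```text
time_s: 23.9
tcp_pos: [0.4924, 0.1338, 0.0142]
eef_rot: [1.8, 89.9, 11.5]
contact_force: [-0.6, -0.4, 0.4]
gripper_width: 0.0004
```

>>> send_rows(plan=[[[0,-0.025,-0.01],[0,0,0]],[[0,-0.05,-0.021],[0,0,0]],[[0,-0.075,-0.032],[0,0,0]],[[0,-0.1,-0.043],[0,0,0]],[[0,-0.1,-0.043],[0,0,0]]])

```text
time_s: 24.4
tcp_pos: [0.4887, 0.1184, 0.0144]
eef_rot: [30.0, 89.8, 39.6]
contact_force: [-3.3, 7.7, -1.5]
gripper_width: 0.0002
```

```bash
python3 pad.py
```

```text
24.6 clamp xy [-98.31  23.11] z 0.0144 Fclamp [[-3.8, 6.9], [-4.1, 7.3], [-4.0, 7.4], [-4.0, 7.7]] mean [-3.96  7.32] torque [ -4.  -43.3  17.6   6.   -1.1   0.1]
to y38: (array([0.003, 0.093, 0.036]), array([-0.009,  0.004, -0.002]))  to y8: (array([ 0.002, -0.093, -0.039]), array([-0.009,  0.004, -0.002]))  to y4.5: (array([ 0.002, -0.115, -0.047]), array([-0.009,  0.004, -0.002]))
pad 119 x [-20.9   4.2  21.7] y [ 79.6  90.1 119.6]
roof 127 x [-16.7   0.7  17.2] y [111.8 127.  141.1]
```

>>> send_rows(plan=[[[0,-0.008,-0.003],[0,0,0]],[[0,-0.016,-0.006],[0,0,0]],[[0,-0.022,-0.009],[0,0,0]],[[0,-0.022,-0.009],[0,0,0]],[[0,-0.022,-0.009],[0,0,0]]])

```text
time_s: 25.15
tcp_pos: [0.4881, 0.116, 0.0145]
eef_rot: [38.4, 89.7, 48.0]
contact_force: [-3.5, 9.1, -1.8]
gripper_width: 0.0008
```

```bash
python3 pad.py|grep -v "to y"
```

```text
25.35 clamp xy [-98.37  20.44] z 0.0145 Fclamp [[-4.6, 8.4], [-4.9, 8.3], [-4.8, 7.7], [-4.8, 8.0]] mean [-4.79  8.09] torque [ -4.5 -43.1  17.6   6.3  -1.1   0.1]
pad 107 x [-20.9   2.8  21.8] y [ 79.6  89.5 119.1]
roof 133 x [-17.6  -0.3  17.5] y [112.1 127.2 141.5]
```

>>> send_rows(plan=[[[0,-0.008,-0.003],[0,0,0]],[[0,-0.016,-0.006],[0,0,0]],[[0,-0.022,-0.009],[0,0,0]],[[0,-0.022,-0.009],[0,0,0]],[[0,-0.022,-0.009],[0,0,0]]])

```text
time_s: 25.9
tcp_pos: [0.4873, 0.1133, 0.0146]
eef_rot: [43.7, 89.6, 53.2]
contact_force: [-2.3, 8.9, -1.7]
gripper_width: 0.0003
```

```bash
python3 pad.py|grep -v "to y"
```

```text
26.1 clamp xy [-98.59  17.54] z 0.0146 Fclamp [[-3.9, 7.9], [-5.2, 6.8], [-4.9, 6.9], [-5.0, 7.4]] mean [-4.77  7.28] torque [ -4.3 -43.   17.9   6.3  -0.9   0.1]
pad 106 x [-20.1   2.3  21.7] y [ 81.   91.4 119.6]
roof 129 x [-17.7   0.3  17.3] y [113.1 128.2 142.2]
```

>>> send_rows(plan=[[[0,-0.008,-0.003],[0,0,0]],[[0,-0.016,-0.006],[0,0,0]],[[0,-0.022,-0.009],[0,0,0]],[[0,-0.022,-0.009],[0,0,0]],[[0,-0.022,-0.009],[0,0,0]]])

```text
time_s: 26.65
tcp_pos: [0.4866, 0.1104, 0.0147]
eef_rot: [45.8, 89.5, 55.3]
contact_force: [-2.1, 8.2, -1.6]
gripper_width: 0.0003
```

```bash
python3 pad.py|grep -v "to y"
```

```text
26.85 clamp xy [-98.73  14.61] z 0.0146 Fclamp [[-3.6, 6.4], [-4.1, 7.3], [-4.9, 6.9], [-4.0, 7.7]] mean [-4.15  7.06] torque [ -4.  -42.9  17.8   6.1  -1.    0.1]
pad 117 x [-20.7   6.2  21.6] y [ 81.5  92.  119.4]
roof 127 x [-17.3   0.8  17.9] y [114.4 128.  142.8]
```

>>> send_rows(plan=[[[0,-0.008,-0.003],[0,0,0]],[[0,-0.016,-0.006],[0,0,0]],[[0,-0.022,-0.009],[0,0,0]],[[0,-0.022,-0.009],[0,0,0]],[[0,-0.022,-0.009],[0,0,0]]])

```text
time_s: 27.4
tcp_pos: [0.4861, 0.1079, 0.0147]
eef_rot: [46.7, 89.3, 56.1]
contact_force: [-1.7, 8.9, -2.4]
gripper_width: 0.0002
```

```bash
python3 pad.py|grep -v "to y"
```

```text
27.6 clamp xy [-98.68  12.05] z 0.0147 Fclamp [[-3.7, 8.7], [-4.1, 8.3], [-3.9, 8.5], [-4.4, 8.5]] mean [-4.01  8.49] torque [ -4.6 -42.9  17.4   6.3  -1.3   0.1]
pad 112 x [-20.6   4.5  21.6] y [ 82.   91.9 122.6]
roof 130 x [-18.1   0.8  17.5] y [114.3 129.  143. ]
```

>>> send_rows(plan=[[[0,-0.006,-0.002],[0,0,0]],[[0,-0.012,-0.005],[0,0,0]],[[0,-0.018,-0.007],[0,0,0]],[[0,-0.018,-0.007],[0,0,0]],[[0,-0.018,-0.007],[0,0,0]]])

```text
time_s: 28.15
tcp_pos: [0.4859, 0.1062, 0.0148]
eef_rot: [47.4, 89.2, 56.7]
contact_force: [-2.7, 10.4, -3.2]
gripper_width: 0.0007
```

```bash
python3 pad.py|grep -v "to y"
```

```text
28.35 clamp xy [-98.53  10.33] z 0.0148 Fclamp [[-4.3, 9.3], [-3.8, 9.2], [-4.3, 8.9], [-4.7, 9.1]] mean [-4.25  9.11] torque [ -5.  -43.   17.3   6.4  -1.4   0.1]
pad 106 x [-20.3   3.1  21.6] y [ 81.8  91.5 119.6]
roof 130 x [-17.4   0.9  17.3] y [114.5 128.8 143. ]
```

>>> send_rows(plan=[[[0,-0.006,-0.002],[0,0,0]],[[0,-0.012,-0.005],[0,0,0]],[[0,-0.018,-0.007],[0,0,0]],[[0,-0.018,-0.007],[0,0,0]],[[0,-0.018,-0.007],[0,0,0]]])

```text
time_s: 28.9
tcp_pos: [0.4857, 0.1046, 0.0149]
eef_rot: [47.6, 89.0, 57.0]
contact_force: [-1.7, 10.7, -3.4]
gripper_width: 0.0007
```

```bash
python3 pad.py|grep -v "to y"
```

```text
29.1 clamp xy [-98.38   8.71] z 0.0148 Fclamp [[-5.1, 9.6], [-4.5, 10.1], [-4.9, 10.2], [-4.9, 10.2]] mean [-4.84 10.01] torque [ -5.2 -42.9  17.1   6.5  -1.5   0.1]
pad 118 x [-20.2   3.7  21.7] y [ 81.9  92.6 120.2]
roof 130 x [-17.5   0.8  17.9] y [114.3 129.2 143.1]
```

>>> send_rows(plan=[[[0,-0.006,-0.002],[0,0,0]],[[0,-0.012,-0.005],[0,0,0]],[[0,-0.018,-0.007],[0,0,0]],[[0,-0.018,-0.007],[0,0,0]],[[0,-0.018,-0.007],[0,0,0]]])

```text
time_s: 29.65
tcp_pos: [0.4856, 0.1031, 0.0149]
eef_rot: [47.7, 88.8, 57.1]
contact_force: [-1.8, 9.9, -3.4]
gripper_width: 0.0006
```

```bash
python3 pad.py|grep -v "to y"
```

```text
29.85 clamp xy [-98.19   7.19] z 0.0149 Fclamp [[-4.3, 10.3], [-3.7, 9.6], [-4.8, 9.8], [-4.7, 10.1]] mean [-4.38  9.95] torque [ -5.4 -42.9  17.    6.6  -1.6   0.1]
pad 116 x [-20.5   4.6  21.7] y [ 81.9  92.7 120.6]
roof 130 x [-17.4   0.5  17.4] y [114.3 129.  142.9]
```

>>> send_rows(plan=[[[0,-0.006,-0.002],[0,0,0]],[[0,-0.01,-0.004],[0,0,0]],[[0,-0.016,-0.006],[0,0,0]],[[0,-0.016,-0.006],[0,0,0]],[[0,-0.016,-0.006],[0,0,0]]])

```text
time_s: 30.4
tcp_pos: [0.4856, 0.1021, 0.015]
eef_rot: [47.7, 88.6, 57.0]
contact_force: [-2.5, 11.7, -2.6]
gripper_width: 0.0005
```

```bash
python3 pad.py|grep -v "to y"
```

```text
30.6 clamp xy [-97.92   6.22] z 0.015 Fclamp [[-3.6, 11.6], [-4.2, 10.8], [-5.4, 11.0], [-5.5, 11.5]] mean [-4.7  11.24] torque [ -5.9 -42.7  16.8   6.7  -1.7   0.1]
pad 112 x [-20.8   4.4  21.9] y [ 82.2  92.1 119.6]
roof 129 x [-17.3   0.5  17.1] y [114.2 129.1 142.8]
```

>>> send_rows(plan=[[[0,-0.006,-0.002],[0,0,0]],[[0,-0.01,-0.004],[0,0,0]],[[0,-0.014,-0.006],[0,0,0]],[[0,-0.014,-0.006],[0,0,0]],[[0,-0.014,-0.006],[0,0,0]]])

```text
time_s: 31.15
tcp_pos: [0.4858, 0.1019, 0.0151]
eef_rot: [47.9, 88.4, 57.2]
contact_force: [-3.1, 16.5, -3.6]
gripper_width: 0.0004
```

```bash
python3 pad.py|grep -v "to y"
```

```text
31.35 clamp xy [-97.75   6.09] z 0.0151 Fclamp [[-7.2, 13.7], [-6.0, 13.8], [-6.4, 14.2], [-7.2, 13.5]] mean [-6.71 13.79] torque [ -7.6 -42.8  16.3   7.4  -2.    0.1]
pad 113 x [-21.1   1.6  21.6] y [ 82.2  92.3 118.9]
roof 130 x [-17.7   0.7  17.6] y [114.4 129.  142.8]
```

>>> send_rows(plan=[[[0,0.04,0.016],[0,0,0]],[[0,0.1,0.037],[0,0,0]],[[0,0.16,0.06],[0,0,0]],[[0.007,0.2,0.078],[-0.01,0.025,-0.018]],[[0.007,0.2,0.078],[-0.01,0.025,-0.018]]])

```text
time_s: 31.9
tcp_pos: [0.4934, 0.1345, 0.0149]
eef_rot: [99.1, 89.7, 108.9]
contact_force: [-0.7, 0.2, -0.3]
gripper_width: 0.0006
```

>>> send_rows(plan=[[[0,-0.02,-0.008],[0,0,0]],[[0,-0.04,-0.016],[0,0,0]],[[0,-0.06,-0.024],[0,0,0]],[[0,-0.06,-0.024],[0,0,0]],[[0,-0.06,-0.024],[0,0,0]]])

```text
time_s: 32.4
tcp_pos: [0.4918, 0.1256, 0.015]
eef_rot: [84.8, 89.6, 94.6]
contact_force: [-1.2, 6.0, -1.4]
gripper_width: 0.0008
```

```bash
python3 pad.py
```

```text
32.6 clamp xy [-96.86  30.61] z 0.015 Fclamp [[-2.6, 6.3], [-2.7, 6.3], [-2.2, 6.2], [-2.2, 6.4]] mean [-2.44  6.3 ] torque [ -3.3 -44.3  17.7   5.7  -1.2   0.1]
to y38: (array([0.007, 0.05 , 0.008]), array([-0.005,  0.001, -0.009]))  to y8: (array([ 0.006, -0.136, -0.067]), array([-0.005,  0.001, -0.009]))  to y4.5: (array([ 0.006, -0.157, -0.075]), array([-0.005,  0.001, -0.009]))
pad 111 x [-20.8   3.5  21.4] y [ 81.6  92.2 120.1]
roof 126 x [-18.    0.3  17.2] y [114.8 129.1 142.9]
```

>>> send_rows(plan=[[[0,-0.008,-0.003],[0,0,0]],[[0,-0.016,-0.006],[0,0,0]],[[0,-0.02,-0.008],[0,0,0]],[[0,-0.02,-0.008],[0,0,0]],[[0,-0.02,-0.008],[0,0,0]]])

```text
time_s: 33.15
tcp_pos: [0.4917, 0.1239, 0.0153]
eef_rot: [73.2, 89.4, 82.9]
contact_force: [-2.6, 10.8, -1.3]
gripper_width: 0.0004
```

```bash
python3 st.py
```

```text
33.35 clamp xy [-96.59  28.88] z 0.0153 Fclamp [[-4.4, 10.0], [-4.7, 9.1], [-3.9, 9.7], [-5.4, 9.8]] mean [-4.62  9.65] torque [ -5.3 -43.8  16.9   6.5  -1.5   0.1]
```

>>> send_rows(plan=[[[0,-0.006,-0.002],[0,0,0]],[[0,-0.012,-0.005],[0,0,0]],[[0,-0.016,-0.006],[0,0,0]],[[0,-0.016,-0.006],[0,0,0]],[[0,-0.016,-0.006],[0,0,0]]])

```text
time_s: 33.85
tcp_pos: [0.4919, 0.1232, 0.0156]
eef_rot: [65.9, 89.2, 75.6]
contact_force: [-3.5, 12.2, -1.6]
gripper_width: 0.0002
```

```bash
python3 st.py
```

```text
34.05 clamp xy [-96.22  28.24] z 0.0156 Fclamp [[-5.6, 11.6], [-6.3, 11.6], [-5.0, 10.6], [-6.0, 11.3]] mean [-5.71 11.25] torque [ -6.1 -43.7  16.6   6.8  -1.7   0.1]
```

>>> send_rows(plan=[[[0,-0.005,-0.002],[0,0,0]],[[0,-0.01,-0.004],[0,0,0]],[[0,-0.015,-0.006],[0,0,0]],[[0,-0.015,-0.006],[0,0,0]],[[0,-0.015,-0.006],[0,0,0]]])

```text
time_s: 34.55
tcp_pos: [0.4921, 0.1228, 0.0158]
eef_rot: [61.6, 89.0, 71.3]
contact_force: [-3.7, 13.1, -1.3]
gripper_width: 0.0003
```

```bash
python3 pad.py|grep -v "to y"
```

```text
34.75 clamp xy [-95.94  27.86] z 0.0158 Fclamp [[-5.7, 12.1], [-6.6, 12.6], [-5.9, 12.3], [-6.2, 12.1]] mean [-6.1  12.26] torque [ -6.7 -43.7  16.5   7.   -1.8   0.2]
pad 113 x [-20.8   5.   21.8] y [ 81.8  92.7 122.2]
roof 128 x [-18.1   0.3  17.4] y [114.3 128.8 143. ]
```

>>> send_rows(plan=[[[0,-0.005,-0.002],[0,0,0]],[[0,-0.01,-0.004],[0,0,0]],[[0,-0.014,-0.006],[0,0,0]],[[0,-0.014,-0.006],[0,0,0]],[[0,-0.014,-0.006],[0,0,0]]])

```text
time_s: 35.3
tcp_pos: [0.4924, 0.1226, 0.0162]
eef_rot: [58.5, 88.7, 68.2]
contact_force: [-3.2, 13.6, -2.3]
gripper_width: 0.0006
```

```bash
python3 pad.py|grep -v "to y"
```

```text
35.5 clamp xy [-95.58  27.8 ] z 0.0162 Fclamp [[-5.4, 12.7], [-4.8, 12.5], [-5.1, 13.2], [-7.4, 11.8]] mean [-5.67 12.54] torque [ -6.8 -43.6  16.3   7.   -1.9   0.1]
pad 113 x [-20.5   3.9  21.7] y [ 82.2  92.5 121.4]
roof 131 x [-17.1   0.7  17.2] y [114.2 129.  142.9]
```

>>> send_rows(plan=[[[0,0.03,0.012],[0,0,0]],[[0,0.07,0.03],[0,0,0]],[[0,0.12,0.05],[0,0,0]],[[0,0.16,0.06],[0,0,0]],[[0,0.16,0.06],[0,0,0]]])

```text
time_s: 36.05
tcp_pos: [0.4974, 0.1484, 0.0167]
eef_rot: [58.5, 88.7, 68.2]
contact_force: [-0.3, -0.3, -0.4]
gripper_width: 0.0005
```

>>> send_rows(plan=[[[-0.1,0,0],[0,0,0]],[[-0.3,0,0],[0,0,0]],[[-0.6,0.1,0],[0,0,0]],[[-0.8,0.4,0],[0,0,0]],[[-0.8,0.6,0],[0,0,0]]])

```text
time_s: 36.55
tcp_pos: [0.483, 0.2368, 0.1429]
eef_rot: [51.1, 88.4, 60.8]
contact_force: [1.0, 0.9, -0.8]
gripper_width: 0.0002
```

```bash
python3 pad.py|grep -v "to y"; python3 look.py m .57 .13 .05 55
python3 - <<'E'
from h import *
from st import e
z=np.load("m.npz")
for k in "ab":
    w=z[k];c=(w[...,:2]-[.58,.0753])@e*1000;c=np.concatenate([c,w[...,2:]*1000],-1).reshape(-1,3)
    for x0 in (-115,-100,-85,-70):
        q=c[(c[:,0]>x0)&(c[:,0]<x0+12)&(c[:,1]>-28)&(c[:,1]<40)&(c[:,2]>60)&(c[:,2]<75)]
        if len(q):print(k,"trigger",x0,len(q),np.percentile(q[:,1],[5,50,95]).round(1))
    q=c[(abs(c[:,0])<35)&(c[:,1]>100)&(c[:,1]<146)&(c[:,2]>74.5)&(c[:,2]<84)]
    if len(q)>20: print(k,"roof rect",cv2.minAreaRect(q[:,:2].astype(np.float32)),np.median(q[:,2]))
E
```

```text
36.75 clamp xy [-130.81  134.94] z 0.1381 Fclamp [[0.3, 3.9], [-0.9, -0.3], [0.0, 0.4], [-0.2, -1.3]] mean [-0.22  0.71] torque [  0.8 -41.   26.9   6.3   0.   -0.1]
pad 110 x [-20.1   3.   21.6] y [ 81.8  91.9 122.1]
roof 131 x [-17.2   1.   17.8] y [114.5 128.5 143. ]
a crop origin 305 152 scale 3.5454545454545454
b crop origin 218 151 scale 3.5454545454545454
37.1 clamp xy [-129.98  134.1 ] z 0.138 Fclamp [[-0.4, -0.1], [-0.2, 0.8], [-0.1, 0.0], [0.2, -0.3]] mean [-0.12  0.09] torque [  0.  -40.5  26.    6.1  -0.    0. ]
a trigger -115 12 [11.6 15.4 18.4]
a trigger -100 10 [ 7.1 11.4 14.4]
a trigger -85 11 [ 0.8  7.3 10.8]
a trigger -70 16 [-1.   4.5  9.1]
a roof rect ((-0.7296161651611328, 127.91732788085938), (30.798505783081055, 37.554298400878906), 87.58663177490234) 77.61633772029764
b trigger -115 23 [ 4.1  8.3 12.6]
b trigger -100 24 [ 0.1  5.  10.1]
b trigger -85 23 [-3.4  1.6  6.1]
b trigger -70 25 [-6.7 -2.6  2.6]
b roof rect ((-0.3405418395996094, 123.75863647460938), (39.925437927246094, 45.20989990234375), 89.20954132080078) 78.40696195328611
```

View pics/m.png

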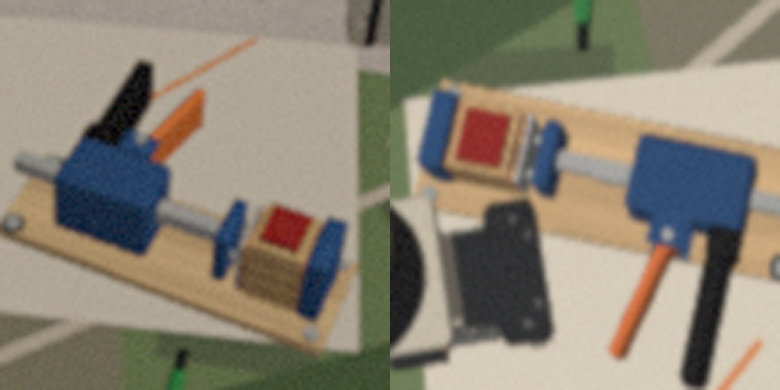

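The picture shows the block (roof at about (285,228) left crop, (483,137) right crop) upright, held between both cork faces. The trigger has sprung back and the arm is clear. Handing in.

```bash
python3 -c "
from plant import r
print(r.close_job())"
```

```text
the job is handed in; nothing more can be done
None
```

I stood the block in the clamp, let go of it, and squeezed the trigger until it turned stiff, then handed the job in at about 37 s. No verdict was reported.

**Placing:** I set the block down about 5 mm from the fixed jaw, and it stood upright there after release.

**Squeezing:** I made six squeezes to the stop and one partial one, pushing the trigger only with the closed fingers. On the sixth the push rose from about 7 N to about 12 N before the stop. On the seventh the trigger was stiff from early on, well before the stop, and I stopped at about 12.5 N.

**Last checks:**
- The block is upright, centred within about 1 mm and square within about 2.5°, touching both cork faces.
- The trigger is back at its starting position and the robot is clear of everything.
- By the given trigger figures the clamping force should be about 15 to 20 N. I could not measure it directly, and the trigger force itself is uncertain by about 1 N because of friction and the exact contact point.

**What disagreed:**
- The reported tool height was about 35 mm lower than the cameras and the contact with the base showed. I corrected for it.
- The two cameras differed by about 4 mm along the bar, so I used values between the two and relied on contact for the final fit.
- I did not re-measure the bystander objects. The arm did not come near them, apart from lifting the block away beside the tower.

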